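Set up a wheel arbor for a run-out check on the granite plate

ROBOT

A 6-joint arm with a two-finger parallel gripper is mounted at the origin on the work surface. World frame = base frame: x ahead of the robot, y to its left, z up, the work surface at z = 0. Lengths are in m, angles in degrees, forces in N, time in s.
With the tool pointing down it reaches from about 0.375 to 0.9 m from the base axis. Payload 3.1 kg.
Tool frame: the origin (TCP) lies midway between the tips of the shut fingers; the grasp point (between the pads) lies 19 mm behind it (bot.hold_point_z is the distance from the TCP to the grasp point, in m); z points along the fingers, y is the line along which they close (so a half turn about z gives the same grasp; the last joint's range is limited). The gripper opens to 87 mm and grips with 3 to 60 N. Pads are 19 mm wide; open, the fingers measure 117 mm over their backs; the gripper's body (75 mm by 190 mm) begins 51 mm behind the grasp point.
Start: joints at [58.184, 30.224, 82.088, -0, 67.689, -10.227], TCP at [0.23, 0.581, 0.223] pointing down, gripper open.
Joint ranges: [-176.69, 176.69], [-43.24, 126.21], [12.49, 139.97], [-82, 262], [0, 151.66], [-163.58, 163.58]. Speed limits (degrees/s): [159.86, 159.86, 180, 180, 180, 180].

INTERFACE

Orientations are given as a 3x3 rotation matrix whose columns are the frame's x, y, z axes.
In Python, from rig import read_state, optics, order, bot gives the robot as it stands.
- The arm moves only by the tool drive_tool, never from a script. Its argument "steps" is a list of rows, each a list of 7 numbers: the finger opening in mm, from 0 to 87, then the shift along the tool's x, y, z normalised to -1 to 1, where 1 is 0.12 m, then the turn, a rotation vector about the tool's x, y, z normalised to -1 to 1, where 1 is 1.5 rad. In form: [[jaw, tx, ty, tz, ax, ay, az], ...]. A call has 1 to 8 rows; each row is the pose to reach, as a shift and turn from the pose commanded when the call began, along the tool's axes at that moment; what a row does not reach only later rows make up. A row lasts 1/10 s, in which the tool goes at most 50 mm and 8.59 degrees, less where a joint would pass 70% of its speed; a pose out of reach is approached as far as the arm can. A call with a number of a shift or a turn outside -1 to 1 is refused whole. A call with a gripper value outside its range is refused whole. The fingers move at their own pace and stop on an object; the grip force is fixed at half the most. Time passes only in rows, so rows that repeat a pose let the fingers close. It gives the time, the measured TCP pose, the force, the opening and the grip force at its end, in the units of the state.
- read_state(): the state, without advancing time (a new reading comes with each control period).
- optics.capture(name): name is "scene" or "side" or "wrist"; returns a dict with "color" (400x640x3 uint8, blue, green, red), "range_z" (400x640 float32, m along the optical axis (not along the pixel's ray), 0 where there is no reading), "fx", "fy", "cx", "cy" (pixels), "rvec" (rotation vector, rad) and "tvec" (3), from world to camera coordinates, as OpenCV has them. Camera axes: x right, y down, z forward; pixel columns grow to the right and rows downward; lengths in m; the calibration is good to about 2 mm. A picture is of the moment at which its call begins.
- order.hand_in(): hands the job in; it is judged then, once.
The state is a dict: "time_s": time; "joint_positions": joint angles; "qvel": joint speeds; "tau": joint torques, N m; "position": TCP position; "tcp_rot": TCP orientation; "force": force on the tool from outside, world axes, zero at the start; "moment": the same for the moment, N m; "opening": opening from 0.0 (shut) to 1.0 (fully open); "grasp_force": force on a finger pad.
Only numpy, scipy, OpenCV 4.12 (cv2) and the standard library are available. Lean on these libraries where they do the work, as an engineer would, in place of code of your own. Each camera call takes 0.05 s, during which the arm holds its last target. There are 200 camera calls.

TASK

Set up the granite plate for a run-out check of the wheel arbor: stand the two vee blocks on it in line along its long side, and lay the arbor in both vees, level, with its flange between the blocks (a block under each 16 mm journal) and its threaded end to the right as the robot sees it. Then stand the stop block on the plate at the left, in line with the arbor, its button facing the arbor's plain end and close up to it (touching or up to about 10 mm off), and stand the dial gauge on the plate behind the arbor (the far side from the robot) with its plunger pointing squarely at the flange's rim and its tip about 15 mm short of it. Leave everything else where it is.

Things in the scene. Friction and masses are not known exactly. Their poses are not given: they have to be found in the camera images.
- plate: Black granite surface plate, fixed: 220 mm in x by 320 mm in y (long side), flat top 50 mm above the table. Origin: centre of its underside, on the table. At zero yaw x points away from the robot (far edge = back), y to the robot's left.
- vee_a: Steel vee block of a matched pair (alike, interchangeable): 40 mm in x, 32 mm in y, 45 mm high, sides grooved at 10-17 mm height; 90-degree vee along y in the top, 28 mm wide, 14 mm deep: a 16 mm shaft in it has its axis 42.4 mm above the underside. Starts upright on the mat. Origin: centre of underside, z up. 0.3 kg.
- vee_b: Steel vee block of a matched pair (alike, interchangeable): 40 mm in x, 32 mm in y, 45 mm high, sides grooved at 10-17 mm height; 90-degree vee along y in the top, 28 mm wide, 14 mm deep: a 16 mm shaft in it has its axis 42.4 mm above the underside. Starts upright on the mat. Origin: centre of underside, z up. 0.3 kg.
- arbor: Steel arbor, axis = y, level in a fixed wooden cradle 45 mm high (cheeks under the journals, 128 mm apart). Origin: on the axis in the flange's middle. y in mm: +75 plain end, 16 dia journal to +5; flange 46 dia +5 to -5; wheel seat 20 dia to -43 (grip at -24; mass centre -14); 16 dia journal to -103; dark 10 dia thread to -123. Starts with +y roughly left; may roll about y. 0.42 kg.
- stop: Grey stop block: foot 44 mm in x, 34 in y, 12 high; upright on it 40 in x, 20 in y, top at 60. A 12 mm round brass button stands out of the middle of the upright's -y face, 42 up, its face at y = -14 mm. Origin: centre of underside, z up. Starts upright on the mat. 0.35 kg.
- gauge: Dial gauge on a dark magnet foot 50 mm in x, 40 in y, 35 high. 12 mm round column at x = y = 0, free to grip from 60 up to its top at 134. White 38 mm dial face up (34-51 high) at x = -45; rigid level plunger to -x, 42 up, tip at x = -85, y = 0. Origin: centre of underside, z up. Starts upright on the mat, plunger roughly towards the robot. 0.55 kg, mostly foot.
- square: Bystander: plain steel cylinder 40 mm diameter, 60 mm high, standing loose at the back right of the granite plate (x about +76 mm, y about -124 mm on the plate). Origin: centre of its underside.
- spanner: Bystander: flat double-ended steel spanner, about 135 mm long along its y, 22 mm wide, 6 mm thick, lying on the mat. Origin: centre of its underside.
- ring_gauge: Bystander: dark steel ring, 48 mm outside and 22 mm inside diameter, 14 mm thick, lying on the mat. Origin: centre of its underside.
- drill_block: Bystander: grey plastic block, 45 mm in x by 75 mm in y, 28 mm high over the small drills standing in it. Origin: centre of its underside.
Things that resemble listed ones, but are neither listed nor needed, are in the scene too. Leave any orange or purple look-alike of the vee_a alone. Leave any orange look-alike of the vee_b alone.

How it is judged:
By the outcome, as a careful person would: the job done as asked, in the order asked, and still so for the second after the job is handed in, with the robot touching nothing.
It also fails if it takes over 136 s, if anything falls off the work surface, if the arm or the gripper's body presses on something with over 40 N, if the wrist force passes 120 N, or if a joint passes its speed limit or range.

## Working session

There is one attempt and no reset: what is moved stays moved. The work goes in short steps, Python scripts to look and compute and a tool call to move; the robot and the scene stay as the last step left them, time stands still between calls to the robot, and variables do not carry over. Pictures are saved under pics/ and viewed, at most 14 in all, crops included, and the job is handed in when it is done.

Besides the shell and the picture viewer there is one more tool, called after "Emit:" by a JSON object that holds its "api" and its "payload". drive_tool: Moves the arm, as the interface text tells. Scaled input: -1 to 1 covers 0.12 m each way for a shift and 1.5 rad each way for a turn. Its arguments: {"type":"object","properties":{"steps":{"type":"array"}},"required":["steps"]}

```bash
ls; mkdir -p pics; cat > h.py <<'E'
import numpy as np, cv2
from rig import read_state, optics, order, bot
def cap(n):
    c=optics.capture(n); np.savez(f'{n}.npz',**c); return c
def load(n): return dict(np.load(f'{n}.npz'))
def world(c):
    R,_=cv2.Rodrigues(c['rvec']); z=c['range_z']; v,u=np.mgrid[:z.shape[0],:z.shape[1]]
    P=np.stack([(u-c['cx'])/c['fx']*z,(v-c['cy'])/c['fy']*z,z],-1)
    W=(P-c['tvec'].ravel())@R; W[z<=0]=np.nan; return W
E
python3 - <<'E'
from h import *
for n in ('scene','side','wrist'):
    c=cap(n); cv2.imwrite(f'pics/{n}0.png',c['color']); 
    R,_=cv2.Rodrigues(c['rvec']); print(n,-R.T@c['tvec'].ravel(),R[2],c['fx'])
c=load('scene');print(read_state())
cv2.imwrite('pics/scene0b.png',cv2.resize(c['color'],(800,500),interpolation=cv2.INTER_CUBIC))
E
```

```text
pics
scene [1.39963678 0.10708373 0.76257785] [-0.76015572 -0.1041515  -0.64133903] 518.3176857595466
side [ 0.0220904  -0.67407242  0.7974092 ] [ 0.46221539  0.60037471 -0.65261562] 507.7615409865353
wrist [0.15550685 0.61056038 0.38346267] [ 0.26932065 -0.10903963 -0.95685775] 291.8547602387559
{'time_s': 0.15, 'joint_positions': array([ 5.81847765e+01,  3.02677345e+01,  8.21398818e+01, -4.40034512e-04,
        6.76884201e+01, -1.02269362e+01]), 'qvel': array([ 0.13729713, -0.01936294, -0.26471589,  0.0307536 , -0.05050164,
        0.08932499]), 'tau': array([ 4.69070728e-04, -4.40429592e+01, -1.76841813e+01,  6.33040024e-02,
        5.52677689e-02, -9.11337293e-05]), 'position': array([0.22962975, 0.58068476, 0.22178367]), 'tcp_rot': array([[-9.29852668e-01,  3.67931034e-01, -8.77597889e-04],
       [ 3.67931966e-01,  9.29851617e-01, -1.42805859e-03],
       [ 2.90608742e-04, -1.65078040e-03, -9.99998595e-01]]), 'force': array([-0.24762142, -1.05628879,  0.31952873]), 'moment': array([ 0.00060191, -0.02865473,  0.00659686]), 'grasp_force': 0.0, 'opening': 0.999053351069446}
```

View pics/scene0b.png

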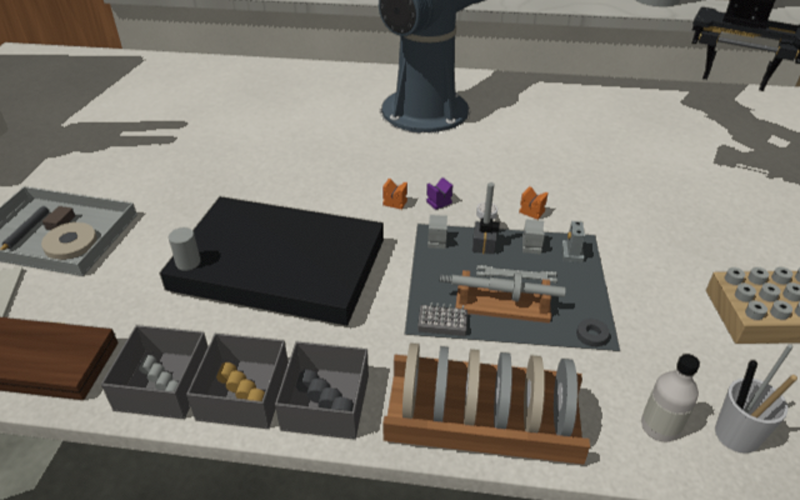

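View pics/side0.png

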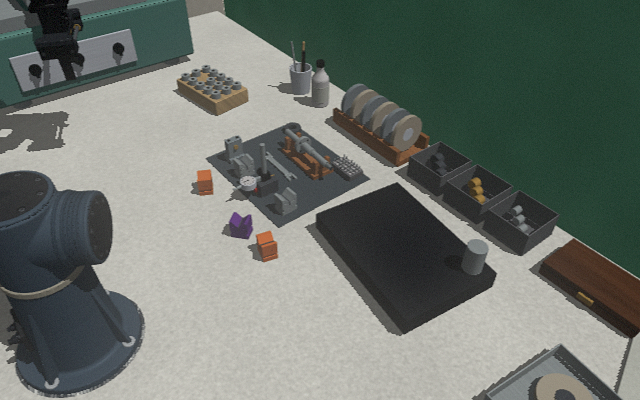

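The scene view (800 px) shows the plate at (275,258) with the cylinder at (184,248). On the mat are the grey vees at (438,230) and (533,236), the gauge at (488,225), the stop at (575,240), the arbor in its cradle at (510,290), and the ring at (593,332). The side view shows the same layout. Next I'll build a top-down map from depth.

```bash
python3 - <<'E'
from h import *
c=load('scene'); W=world(c); s=load('side'); S=world(s)
# plate
for n,w in (('scene',W),('side',S)):
    m=(abs(w[...,2]-.05)<.006)&(w[...,1]<.15)&(w[...,1]>-.4)&(w[...,0]>.3)&(w[...,0]<.85)
    dark=(load(n)['color'].max(-1)<60)
    p=w[m&dark]; r=cv2.minAreaRect((p[:,:2]*1000).astype(np.float32)); print(n,'plate',r,len(p),np.median(p[:,2]))
    t=w[(abs(w[...,2])<.02)&(w[...,1]>.5)&(w[...,0]>.2)&(w[...,0]<.8)]; print('table z',np.median(t[:,2]))
# ortho maps, mat
x0,y0=.30,-.05; 
def ortho(ws,cs,x1,x2,y1,y2,res=.001):
    H=int((x2-x1)/res);Wd=int((y2-y1)/res); img=np.zeros((H,Wd,3),np.uint8); z=np.full((H,Wd),-1.)
    for w,c in zip(ws,cs):
        f=cv2.resize(w.astype(np.float32),None,fx=1,fy=1).reshape(-1,3); col=c.reshape(-1,3)
        ok=np.isfinite(f[:,0])&(f[:,0]>x1)&(f[:,0]<x2-.002)&(f[:,1]>y1+.002)&(f[:,1]<y2)
        f=f[ok];col=col[ok]; o=np.argsort(f[:,2]); 
        for (X,Y,Z),k in zip(f[o],col[o]):
            i=int((x2-X)/res);j=int((y2-Y)/res)
            a=img[i:i+2,j:j+2]; b=z[i:i+2,j:j+2]; mm=Z>=b; a[mm]=k; b[mm]=Z
    return img,z
for n,w,cc in (('s',[W],[c['color']]),('d',[S],[s['color']])):
    img,z=ortho(w,cc,.33,.67,-.01,.32)
    img=cv2.resize(img,None,fx=1.15,fy=1.75,interpolation=cv2.INTER_NEAREST) if 0 else cv2.resize(img,None,fx=1.2,fy=1.2,interpolation=cv2.INTER_NEAREST)
    if n=='s': A=img
cv2.imwrite('pics/ortho.png',np.hstack([A,img]))
a=cv2.resize(c['color'][165:290,315:500],None,fx=4.3,fy=4.3,interpolation=cv2.INTER_CUBIC); cv2.imwrite('pics/mat.png',a)
print(A.shape)
E
```

```text
scene plate ((665.9517211914062, -109.92999267578125), (511.0220642089844, 377.11199951171875), 88.86837768554688) 10122 0.050114717768855815
table z 0.001339884395416951
side plate ((650.9425048828125, -108.4627685546875), (521.6326293945312, 366.02349853515625), 88.61164093017578) 12777 0.050043017490804684
table z 0.0010938362239328748
(408, 396, 3)
```

View pics/ortho.png

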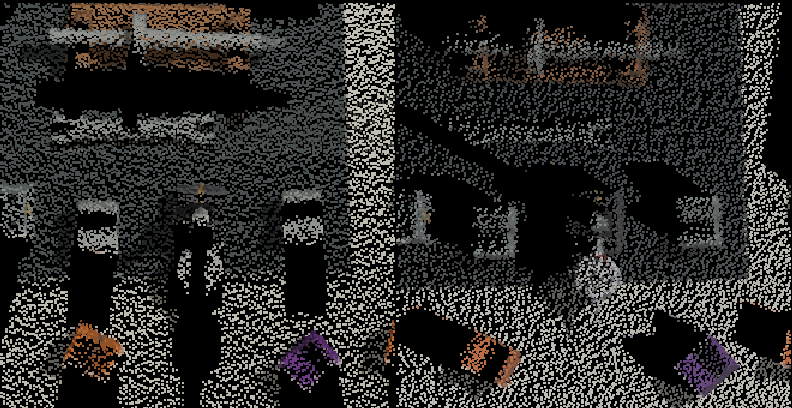

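View pics/mat.png

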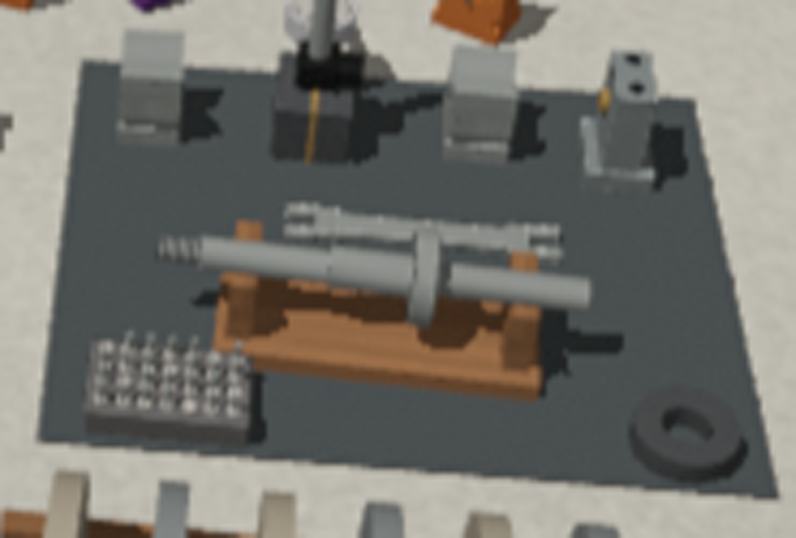

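The arbor, vees, stop and gauge all sit nearly square to the world axes. The arbor's thread is on image left (−y), at about (180,247) in the crop. I'll square the tool (tool y along world x) and bring the wrist camera over the mat to measure.

Emit:
{"api": "drive_tool", "payload": {"steps": [[87,-0.927,-0.53,-0.25,0,0,0.796],[87,-0.927,-0.53,-0.25,0,0,0.796],[87,-0.927,-0.53,-0.25,0,0,0.796],[87,-0.927,-0.53,-0.25,0,0,0.796],[87,-0.927,-0.53,-0.25,0,0,0.796],[87,-0.927,-0.53,-0.25,0,0,0.796],[87,-0.927,-0.53,-0.25,0,0,0.796],[87,-0.927,-0.53,-0.25,0,0,0.796]]}}

```text
time_s: 0.95
position: [0.3098, 0.4808, 0.2522]
tcp_rot: [[0.006, 1.0, -0.001], [1.0, -0.006, -0.001], [-0.001, -0.001, -1.0]]
force: [0.4, -0.4, -0.2]
opening: 1.001
grasp_force: 0.0
```

Emit:
{"api": "drive_tool", "payload": {"steps": [[87,-1,0.75,0,0,0,0],[87,-1,0.75,0,0,0,0],[87,-1,0.75,0,0,0,0],[87,-1,0.75,0,0,0,0],[87,-1,0.75,0,0,0,0]]}}

```text
time_s: 1.45
position: [0.4005, 0.3602, 0.2523]
tcp_rot: [[0.003, 1.0, -0.001], [1.0, -0.003, 0.0], [0.0, -0.001, -1.0]]
force: [-0.9, 0.4, -0.3]
opening: 0.996
grasp_force: 0.0
```

Emit:
{"api": "drive_tool", "payload": {"steps": [[87,-1,0.75,0,0,0,0],[87,-1,0.75,0,0,0,0],[87,-1,0.75,0,0,0,0],[87,-1,0.75,0,0,0,0],[87,-1,0.75,0,0,0,0]]}}

```text
time_s: 1.95
position: [0.4896, 0.2416, 0.2523]
tcp_rot: [[0.001, 1.0, -0.001], [1.0, -0.001, 0.001], [0.001, -0.001, -1.0]]
force: [-0.2, 0.7, 0.4]
opening: 1.002
grasp_force: 0.0
```

Emit:
{"api": "drive_tool", "payload": {"steps": [[87,-0.66,0.2,0,0,0,0],[87,-0.66,0.2,0,0,0,0],[87,-0.66,0.2,0,0,0,0],[87,-0.66,0.2,0,0,0,0],[87,-0.66,0.2,0,0,0,0]]}}

```text
time_s: 2.45
position: [0.5128, 0.164, 0.2525]
tcp_rot: [[-0.003, 1.0, -0.001], [1.0, 0.003, 0.001], [0.001, -0.001, -1.0]]
force: [-0.5, -0.4, 0.7]
opening: 1.0
grasp_force: 0.0
```

```bash
python3 - <<'E'
from h import *
c=cap('wrist'); R,_=cv2.Rodrigues(c['rvec']); print(-R.T@c['tvec'].ravel(),R[2])
cv2.imwrite('pics/w1.png',cv2.resize(c['color'],(800,500),interpolation=cv2.INTER_CUBIC))
E
```

```text
[0.51283699 0.24408021 0.4142981 ] [ 2.10168165e-04 -2.90319292e-01 -9.56929812e-01]
```

View pics/w1.png

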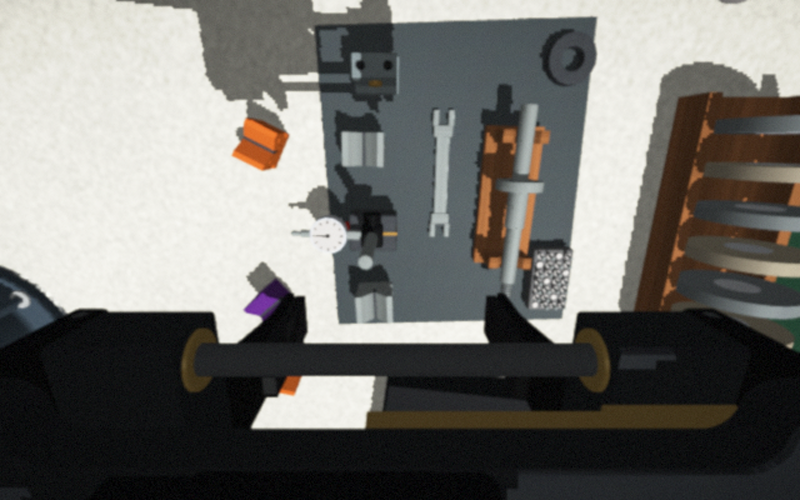

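The wrist view (up = +y, right = +x) shows the stop at (375,72), one vee at (362,149) and the other at (374,302). The gauge dial is at (327,235) with its tip at about (293,233). The arbor runs from (530,108) to (508,290) with its flange at (520,186).

```bash
cat > m.py <<'E'
from h import *
def rect(W,x1,x2,y1,y2,z1,z2):
    m=(W[...,0]>x1)&(W[...,0]<x2)&(W[...,1]>y1)&(W[...,1]<y2)&(W[...,2]>z1)&(W[...,2]<z2)
    p=W[m]
    if len(p)<5: return 'few %d'%len(p)
    (cx,cy),(a,b),t=cv2.minAreaRect((p[:,:2]*1000).astype(np.float32))
    lo,hi=p[:,:2].min(0)*1000,p[:,:2].max(0)*1000
    return f'n{len(p)} c({cx:.1f},{cy:.1f}) {a:.1f}x{b:.1f} @{t:.1f} bbx {lo.round(1)} {hi.round(1)} mean {(p.mean(0)*1000).round(1)}'
def px(c,u,v,z):
    R,_=cv2.Rodrigues(c['rvec']); o=-R.T@c['tvec'].ravel(); d=R.T@np.array([(u-c['cx'])/c['fx'],(v-c['cy'])/c['fy'],1]); return (o+d*(z-o[2])/d[2])*1000
E
python3 - <<'E'
from m import *
for n in ('wrist','scene','side'):
    c=load(n);W=world(c);print(n)
    print(' veeL',rect(W,.44,.54,.20,.265,.040,.049))
    print(' veeR',rect(W,.44,.54,.04,.10,.040,.049))
    print(' stop',rect(W,.44,.54,.27,.34,.056,.064))
    print(' col ',rect(W,.44,.54,.11,.19,.125,.140),'|',rect(W,.44,.54,.11,.19,.07,.12))
    print(' foot',rect(W,.47,.56,.11,.19,.03,.038))
    print(' dial',rect(W,.40,.485,.11,.19,.046,.056))
    # arbor axis: ridge
    m=(W[...,0]>.58)&(W[...,0]<.70)&(W[...,1]>.04)&(W[...,1]<.30)&(W[...,2]>.052)
    p=W[m]; print(' arbor zmax',np.nanmax(p[:,2]), 'y range',p[:,1].min(),p[:,1].max())
    for a in np.arange(.06,.29,.01):
        q=p[(abs(p[:,1]-a)<.005)]
        if len(q)>3: print('   ',round(a,3),len(q),(q[:,0].mean()*1e3).round(1),(q[:,2].max()*1e3).round(1))
    if n!='wrist':
        for e,g in (('y',1),('x',0)):
            pass
        m=(abs(W[...,2]-.05)<.003)&(c['color'].max(-1)<70)&(W[...,0]>.3)&(W[...,0]<.85)&(W[...,1]>-.35)&(W[...,1]<.04)
        m=cv2.morphologyEx(m.astype(np.uint8),cv2.MORPH_OPEN,np.ones((5,5)))
        k,l,st,ce=cv2.connectedComponentsWithStats(m); i=1+st[1:,4].argmax(); p=W[l==i]
        print(' plate',cv2.minAreaRect((p[:,:2]*1000).astype(np.float32)),np.median(p[:,2]))
    print(' square',rect(W,.3,.9,-.35,.04,.09,.12))
E
```

```text
wrist
 veeL n615 c(481.1,238.5) 31.9x39.3 @88.4 bbx [461.1 222.7] [500.5 254.7] mean [480.2 238.6  45.3]
 veeR n445 c(489.9,68.4) 39.9x32.4 @3.0 bbx [470.1  51.7] [510.2  85.3] mean [489.7  69.   45.4]
 stop n714 c(493.7,309.0) 39.4x20.0 @0.2 bbx [474. 299.] [513.4 319. ] mean [494.  308.9  62.4]
 col  n134 c(489.2,153.3) 11.2x11.0 @88.1 bbx [483.7 147.6] [494.7 158.9] mean [489.2 154.2 135. ] | n121 c(489.9,156.7) 4.6x11.4 @75.3 bbx [483.8 153.1] [494.9 159.3] mean [490.2 157.5  97.2]
 foot n366 c(492.0,153.1) 40.0x44.1 @89.1 bbx [470.1 133. ] [514.  173.3] mean [497.  155.3  36.9]
 dial n864 c(445.7,154.4) 80.0x36.9 @5.5 bbx [405.4 136.3] [485.  176.3] mean [447.  155.3  52.3]
 arbor zmax 0.36587015427147657 y range 0.10232492421785314 0.2788256806502447
    0.1 9 633.8 53.9
    0.11 36 633.6 53.7
    0.12 25 633.6 53.5
    0.13 31 634.1 53.5
    0.14 27 634.8 54.8
    0.15 37 634.8 53.9
    0.16 45 634.8 56.3
    0.17 78 635.0 55.8
    0.18 210 603.1 365.4
    0.19 1914 586.3 365.9
    0.2 5257 588.9 365.5
    0.21 194 633.3 69.3
    0.22 38 636.9 54.2
    0.23 40 636.9 54.8
    0
[... 2217 characters left out ...]
] mean [445.  151.9  52.1]
 arbor zmax 0.06956216109812606 y range 0.08530382277116674 0.2775841409591762
    0.09 5 629.2 52.8
    0.1 4 628.1 56.1
    0.12 8 630.8 54.6
    0.13 6 628.3 53.9
    0.14 10 630.9 55.1
    0.15 9 627.8 55.7
    0.16 12 629.5 56.9
    0.17 13 630.6 55.7
    0.18 16 629.3 57.4
    0.19 12 631.5 58.0
    0.2 73 631.3 69.6
    0.21 22 625.0 69.1
    0.24 4 631.7 55.5
    0.25 8 633.2 55.7
    0.26 7 631.8 54.1
    0.27 4 633.6 55.2
 plate ((590.7781982421875, -199.79286193847656), (319.0716247558594, 221.7788543701172), 83.11247253417969) 0.05008091995963532
 square n401 c(650.5,-331.0) 38.0x40.4 @89.5 bbx [ 630.3 -350. ] [ 670.7 -312. ] mean [ 646.1 -333.5  106. ]
```

Emit:
{"api": "drive_tool", "payload": {"steps": [[60,0.643,-0.272,0,0,0,0],[60,0.643,-0.272,0,0,0,0],[60,0.643,-0.272,0,0,0,0],[60,0.643,-0.272,1,0,0,0],[60,0.643,-0.272,1,0,0,0],[60,0.643,-0.272,1,0,0,0],[60,0.643,-0.272,1,0,0,0]]}}

```text
time_s: 3.2
position: [0.4784, 0.2388, 0.1294]
tcp_rot: [[-0.001, 1.0, -0.008], [1.0, 0.001, -0.002], [-0.002, -0.008, -1.0]]
force: [-0.1, -0.1, 0.2]
opening: 0.692
grasp_force: 0.0
```

Emit:
{"api": "drive_tool", "payload": {"steps": [[60,0,0,0.4,0,0,0],[60,0,0,0.7,0,0,0],[60,0,0,0.99,0,0,0],[60,0,0,0.99,0,0,0],[60,0,0,0.99,0,0,0]]}}

```text
time_s: 3.7
position: [0.4822, 0.2395, 0.0148]
tcp_rot: [[-0.0, 1.0, 0.001], [1.0, 0.0, 0.0], [0.0, 0.001, -1.0]]
force: [-0.6, 0.9, 0.2]
opening: 0.688
grasp_force: 0.0
```

Emit:
{"api": "drive_tool", "payload": {"steps": [[30,0,0,0,0,0,0],[30,0,0,0,0,0,0],[30,0,0,0,0,0,0],[30,0,0,0,0,0,0],[30,0,0,0,0,0,0],[30,0,0,0,0,0,0]]}}

```text
time_s: 4.3
position: [0.4813, 0.2391, 0.0152]
tcp_rot: [[0.0, 1.0, 0.001], [1.0, -0.0, 0.0], [0.0, 0.001, -1.0]]
force: [-2.4, -0.1, 7.2]
opening: 0.458
grasp_force: 30.0
```

Emit:
{"api": "drive_tool", "payload": {"steps": [[30,0,0,-0.5,0,0,0],[30,0,0,-1,0,0,0],[30,0,0,-1,0,0,0],[30,0,0,-1,0,0,0]]}}

```text
time_s: 4.7
position: [0.4835, 0.2397, 0.1369]
tcp_rot: [[-0.0, 1.0, 0.007], [1.0, 0.0, 0.002], [0.002, 0.007, -1.0]]
force: [0.5, -0.5, -3.3]
opening: 0.457
grasp_force: 30.0
```

Emit:
{"api": "drive_tool", "payload": {"steps": [[30,0,0,-0.67,0,0,0],[30,0,0,-0.67,0,0,0],[30,0,0,-0.67,0,0,0],[30,-0.772,0.136,-0.67,0,0,0],[30,-0.772,0.136,-0.67,0,0,0],[30,-0.772,0.136,-0.67,0,0,0]]}}

```text
time_s: 5.3
position: [0.497, 0.1418, 0.2114]
tcp_rot: [[0.005, 1.0, -0.004], [1.0, -0.005, -0.003], [-0.003, -0.004, -1.0]]
force: [1.0, 0.7, -2.8]
opening: 0.459
grasp_force: 30.0
```

Emit:
{"api": "drive_tool", "payload": {"steps": [[30,-0.772,0.136,0,0,0,0],[30,-0.772,0.136,0,0,0,0],[30,-0.772,0.136,0,0,0,0]]}}

```text
time_s: 5.6
position: [0.5142, 0.0494, 0.2117]
tcp_rot: [[0.005, 1.0, -0.003], [1.0, -0.005, -0.002], [-0.002, -0.003, -1.0]]
force: [0.3, 1.1, -3.3]
opening: 0.457
grasp_force: 30.0
```

Emit:
{"api": "drive_tool", "payload": {"steps": [[30,-0.772,0.136,0,0,0,0],[30,-0.772,0.136,0,0,0,0],[30,-0.772,0.136,0,0,0,0]]}}

```text
time_s: 5.9
position: [0.5312, -0.0431, 0.2121]
tcp_rot: [[0.005, 1.0, -0.001], [1.0, -0.005, -0.002], [-0.002, -0.001, -1.0]]
force: [0.4, 0.2, -3.1]
opening: 0.457
grasp_force: 30.0
```

Emit:
{"api": "drive_tool", "payload": {"steps": [[30,-0.772,0.136,0,0,0,0.0768],[30,-0.772,0.136,0,0,0,0.0768],[30,-0.772,0.136,0,0,0,0.0768],[30,-0.772,0.136,0,0,0,0.0768],[30,-0.772,0.136,0,0,0,0.0768],[30,-0.772,0.136,0,0,0,0.0768]]}}

```text
time_s: 6.5
position: [0.5457, -0.1295, 0.2133]
tcp_rot: [[0.113, 0.994, -0.002], [0.994, -0.113, 0.001], [0.001, -0.002, -1.0]]
force: [0.6, 0.6, -3.0]
opening: 0.455
grasp_force: 30.0
```

Emit:
{"api": "drive_tool", "payload": {"steps": [[30,0,0,0.4,0,0,0],[30,0,0,0.8,0,0,0],[30,0,0,1,0,0,0],[30,0,0,1,0,0,0]]}}

```text
time_s: 6.9
position: [0.5435, -0.1289, 0.0906]
tcp_rot: [[0.113, 0.994, -0.008], [0.994, -0.113, 0.004], [0.003, -0.009, -1.0]]
force: [-0.6, 0.5, -3.4]
opening: 0.458
grasp_force: 30.0
```

Emit:
{"api": "drive_tool", "payload": {"steps": [[30,0,0,0.1,0,0,0],[30,0,0,0.2,0,0,0],[30,0,0,0.22,0,0,0],[30,0,0,0.22,0,0,0],[30,0,0,0.22,0,0,0],[30,0,0,0.22,0,0,0]]}}

```text
time_s: 7.5
position: [0.5471, -0.1318, 0.0685]
tcp_rot: [[0.115, 0.993, 0.001], [0.993, -0.115, -0.001], [-0.001, 0.001, -1.0]]
force: [-0.8, 0.2, -3.2]
opening: 0.457
grasp_force: 30.0
```

Free weight is about 3.2 N, so I'll lower slowly until contact.

Emit:
{"api": "drive_tool", "payload": {"steps": [[30,0,0,0.01,0,0,0],[30,0,0,0.02,0,0,0],[30,0,0,0.03,0,0,0],[30,0,0,0.035,0,0,0],[30,0,0,0.035,0,0,0]]}}

```text
time_s: 8.0
position: [0.5465, -0.1315, 0.0634]
tcp_rot: [[0.115, 0.993, -0.0], [0.993, -0.115, 0.0], [0.0, -0.0, -1.0]]
force: [-0.2, 0.0, -3.6]
opening: 0.456
grasp_force: 30.0
```

Emit:
{"api": "drive_tool", "payload": {"steps": [[30,0,0,0.008,0,0,0],[30,0,0,0.008,0,0,0],[30,0,0,0.008,0,0,0]]}}

```text
time_s: 8.3
position: [0.5465, -0.1315, 0.0625]
tcp_rot: [[0.115, 0.993, -0.0], [0.993, -0.115, 0.0], [0.0, -0.0, -1.0]]
force: [0.6, 0.4, -3.3]
opening: 0.458
grasp_force: 30.0
```

Emit:
{"api": "drive_tool", "payload": {"steps": [[30,0,0,0.006,0,0,0],[30,0,0,0.006,0,0,0],[30,0,0,0.006,0,0,0]]}}

```text
time_s: 8.6
position: [0.5467, -0.1316, 0.0622]
tcp_rot: [[0.115, 0.993, 0.0], [0.993, -0.115, -0.0], [-0.0, 0.0, -1.0]]
force: [-1.1, 0.6, -0.6]
opening: 0.456
grasp_force: 30.0
```

Emit:
{"api": "drive_tool", "payload": {"steps": [[60,0,0,0,0,0,0],[60,0,0,0,0,0,0],[60,0,0,0,0,0,0],[60,0,0,-0.4,0,0,0],[60,0,0,-0.8,0,0,0],[60,0,0,-1,0,0,0],[60,0,0,-1,0,0,0]]}}

```text
time_s: 9.3
position: [0.5494, -0.1327, 0.1861]
tcp_rot: [[0.115, 0.993, 0.009], [0.993, -0.115, -0.004], [-0.003, 0.009, -1.0]]
force: [1.6, -0.8, 0.2]
opening: 0.687
grasp_force: 0.0
```

Emit:
{"api": "drive_tool", "payload": {"steps": [[60,0.808,-0.262,0,0,0,-0.1],[60,0.808,-0.262,0,0,0,-0.1],[60,0.808,-0.262,0,0,0,-0.1]]}}

```text
time_s: 9.6
position: [0.5225, -0.0263, 0.1804]
tcp_rot: [[-0.039, 0.999, -0.007], [0.999, 0.039, 0.003], [0.004, -0.006, -1.0]]
force: [0.2, -0.3, -0.1]
opening: 0.691
grasp_force: 0.0
```

Emit:
{"api": "drive_tool", "payload": {"steps": [[60,0.845,-0.276,0,0,0,0],[60,0.845,-0.276,0,0,0,0],[60,0.845,-0.276,0,0,0,0],[60,0.845,-0.276,0.4,0,0,0],[60,0.845,-0.276,0.8,0,0,0],[60,0.845,-0.276,1,0,0,0],[60,0.845,-0.276,1,0,0,0]]}}

```text
time_s: 10.3
position: [0.4872, 0.0681, 0.0582]
tcp_rot: [[-0.034, 0.999, -0.008], [0.999, 0.034, 0.0], [0.001, -0.008, -1.0]]
force: [-0.6, -0.8, -0.2]
opening: 0.688
grasp_force: 0.0
```

Emit:
{"api": "drive_tool", "payload": {"steps": [[60,0,0,0.2,0,0,0],[60,0,0,0.4,0,0,0],[60,0,0,0.4,0,0,0],[60,0,0,0.4,0,0,0],[60,0,0,0.4,0,0,0]]}}

```text
time_s: 10.8
position: [0.4911, 0.0683, 0.0153]
tcp_rot: [[-0.035, 0.999, 0.003], [0.999, 0.035, -0.0], [-0.0, 0.003, -1.0]]
force: [0.3, -0.1, -0.1]
opening: 0.692
grasp_force: 0.0
```

Emit:
{"api": "drive_tool", "payload": {"steps": [[30,0,0,0,0,0,0],[30,0,0,0,0,0,0],[30,0,0,0,0,0,0],[30,0,0,0,0,0,0],[30,0,0,-0.4,0,0,0],[30,0,0,-0.8,0,0,0],[30,0,0,-1,0,0,0],[30,0,0,-1,0,0,0]]}}

```text
time_s: 11.6
position: [0.4921, 0.0686, 0.1367]
tcp_rot: [[-0.035, 0.999, 0.007], [0.999, 0.035, -0.001], [-0.001, 0.007, -1.0]]
force: [0.8, -0.0, -2.9]
opening: 0.456
grasp_force: 30.0
```

Emit:
{"api": "drive_tool", "payload": {"steps": [[30,-0.887,0.086,0,0,0,0.1],[30,-0.887,0.086,0,0,0,0.1],[30,-0.887,0.086,0,0,0,0.1],[30,-0.887,0.086,0,0,0,0.1]]}}

```text
time_s: 12.0
position: [0.503, -0.0387, 0.1322]
tcp_rot: [[0.119, 0.993, -0.003], [0.993, -0.119, 0.001], [0.001, -0.003, -1.0]]
force: [0.6, 0.4, -3.0]
opening: 0.459
grasp_force: 30.0
```

Emit:
{"api": "drive_tool", "payload": {"steps": [[30,-0.863,0.218,0,0,0,0],[30,-0.863,0.218,0,0,0,0],[30,-0.863,0.218,0,0,0,0]]}}

```text
time_s: 12.3
position: [0.5197, -0.1471, 0.133]
tcp_rot: [[0.117, 0.993, 0.002], [0.993, -0.117, -0.003], [-0.002, 0.003, -1.0]]
force: [1.0, 0.6, -2.9]
opening: 0.459
grasp_force: 30.0
```

Emit:
{"api": "drive_tool", "payload": {"steps": [[30,-0.863,0.218,0,0,0,0],[30,-0.863,0.218,0,0,0,0],[30,-0.863,0.218,0,0,0,0],[30,-0.863,0.218,0,0,0,0],[30,-0.863,0.218,0,0,0,0]]}}

```text
time_s: 12.8
position: [0.5307, -0.2463, 0.1326]
tcp_rot: [[0.114, 0.993, -0.004], [0.993, -0.114, 0.004], [0.003, -0.004, -1.0]]
force: [0.3, -0.2, -2.3]
opening: 0.458
grasp_force: 30.0
```

Emit:
{"api": "drive_tool", "payload": {"steps": [[30,0,0,0.25,0,0,0],[30,0,0,0.45,0,0,0],[30,0,0,0.56,0,0,0],[30,0,0,0.56,0,0,0],[30,0,0,0.56,0,0,0],[30,0,0,0.58,0,0,0],[30,0,0,0.58,0,0,0]]}}

```text
time_s: 13.5
position: [0.5326, -0.2494, 0.0652]
tcp_rot: [[0.115, 0.993, 0.001], [0.993, -0.115, -0.001], [-0.001, 0.002, -1.0]]
force: [-0.5, 0.1, -2.5]
opening: 0.454
grasp_force: 30.0
```

Emit:
{"api": "drive_tool", "payload": {"steps": [[30,0,0.004,0.01,0,0,0],[30,0,0.004,0.018,0,0,0],[30,0,0.004,0.018,0,0,0],[30,0,0.004,0.025,0,0,0],[30,0,0.004,0.025,0,0,0]]}}

```text
time_s: 14.0
position: [0.5326, -0.2494, 0.0614]
tcp_rot: [[0.115, 0.993, 0.0], [0.993, -0.115, -0.0], [-0.0, 0.0, -1.0]]
force: [-0.4, -0.3, -1.7]
opening: 0.456
grasp_force: 30.0
```

Emit:
{"api": "drive_tool", "payload": {"steps": [[60,0,0,0,0,0,0],[60,0,0,0,0,0,0],[60,0,0,0,0,0,0],[60,0,0,-0.4,0,0,0],[60,0,0,-0.8,0,0,0],[60,0,0,-1,0,0,0],[60,0,0,-1,0,0,0]]}}

```text
time_s: 14.7
position: [0.5352, -0.251, 0.1859]
tcp_rot: [[0.115, 0.993, 0.008], [0.993, -0.115, -0.006], [-0.005, 0.009, -1.0]]
force: [0.2, -0.7, 0.6]
opening: 0.689
grasp_force: 0.0
```

```bash
python3 - <<'E'
from m import *
W=world(load('wrist'))
for y in np.arange(.10,.30,.01):
    r=[]
    for x in np.arange(.585,.69,.01):
        q=W[(abs(W[...,0]-x)<.005)&(abs(W[...,1]-y)<.005)&(W[...,2]<.2)]
        r.append('%3.0f'%(np.median(q[:,2])*1e3) if len(q) else ' --')
    print(round(y,2),' '.join(r))
f=W[(W[...,0]>.60)&(W[...,0]<.67)&(W[...,1]>.17)&(W[...,1]<.23)&(W[...,2]>.058)&(W[...,2]<.08)]
print('flange',f.min(0),f.max(0),f.mean(0))
E
python3 - <<'E'
import sys; sys.path.insert(0,'.')
from m import *
c=cap('scene');W=world(c)
print(rect(W,.49,.60,-.17,-.09,.09,.1)); print(rect(W,.49,.60,-.29,-.21,.09,.1))
E
```

```text
0.1   3   3   3   3   3  49  --   3   3  18  19
0.11   3   3   3   3  49  52  49  --  14  19  20
0.12   3   2  10  41  47  52  46  48   6  19  19
0.13   3   3   9  27  33  52  45  28  12  11  12
0.14   3   3   6  13  13  51  50  13  12   2   2
0.15   2   3   7  13  13  51  50  13  13   3   3
0.16   2   3   4  13  13  52  51  13  12   2   2
0.17   2   3   5  12  14  54  52  13  12   3   2
0.18   3   3   4  13  13  53  53  13  12   3   2
0.19   3   2   4  13  14  54  53  13  13   3   3
0.2   3   3   4  13  62  66  66  61  --   3   3
0.21   2   2   4  13  46  52  63  45  13   3   2
0.22   2   3   3  13  13  50  51  12  12   3   3
0.23   3   2   3  12  13  49  51  13  13   2   3
0.24   2   2   3  13  13  48  51  14  13   3   2
0.25   3   2   3  29  47  51  47  48  --   2   2
0.26   2   2   3  13  13  50  50  46  12   2   2
0.27   2   3   3   2   2  48  50  --   3   2   3
0.28   2   2   2   2   2   3   3   2   2   2   3
0.29   2   3   2   2   2   2   2   3   3   3   2
flange [0.61763218 0.19970566 0.0580688 ] [0.6550991  0.21024234 0.06925886] [0.63456425 0.20498534 0.06449246]
n133 c(546.8,-130.9) 33.2x44.4 @84.9 bbx [ 523.6 -149. ] [ 569.5 -113.3] mean [ 546.6 -131.4   93.8]
n125 c(530.4,-249.6) 34.2x48.0 @84.9 bbx [ 506.8 -267.3] [ 555.4 -231.4] mean [ 533.4 -249.    93.5]
```

Emit:
{"api": "drive_tool", "payload": {"steps": [[40,0.914,0.104,0,0,0,-0.0576],[40,0.914,0.104,0,0,0,-0.0576],[40,0.914,0.104,0,0,0,-0.0576],[40,0.914,0.104,0,0,0,-0.0576]]}}

```text
time_s: 15.15
position: [0.5567, -0.1394, 0.1797]
tcp_rot: [[0.025, 1.0, -0.003], [1.0, -0.025, 0.001], [0.001, -0.003, -1.0]]
force: [0.1, 0.2, 0.1]
opening: 0.476
grasp_force: 0.0
```

Emit:
{"api": "drive_tool", "payload": {"steps": [[40,0.902,0.189,0,0,0,0],[40,0.902,0.189,0,0,0,0],[40,0.902,0.189,0,0,0,0]]}}

```text
time_s: 15.45
position: [0.5833, -0.0315, 0.1803]
tcp_rot: [[0.026, 1.0, -0.001], [1.0, -0.026, 0.001], [0.001, -0.001, -1.0]]
force: [-0.4, -0.2, -0.7]
opening: 0.459
grasp_force: 0.0
```

Emit:
{"api": "drive_tool", "payload": {"steps": [[40,0.902,0.189,0,0,0,0],[40,0.902,0.189,0,0,0,0],[40,0.902,0.189,0,0,0,0]]}}

```text
time_s: 15.75
position: [0.6099, 0.0759, 0.1805]
tcp_rot: [[0.026, 1.0, 0.0], [1.0, -0.026, 0.001], [0.001, 0.0, -1.0]]
force: [-0.9, -0.5, 0.2]
opening: 0.458
grasp_force: 0.0
```

Emit:
{"api": "drive_tool", "payload": {"steps": [[40,0.902,0.189,0,0,0,0],[40,0.902,0.189,0,0,0,0],[40,0.902,0.189,0,0,0,0],[40,0.902,0.189,0.4,0,0,0],[40,0.902,0.189,0.7,0,0,0],[40,0.902,0.189,0.7,0,0,0],[40,0.902,0.189,0.7,0,0,0]]}}

```text
time_s: 16.45
position: [0.6349, 0.179, 0.0966]
tcp_rot: [[0.03, 1.0, -0.002], [1.0, -0.03, -0.001], [-0.001, -0.002, -1.0]]
force: [-0.1, -0.6, 0.2]
opening: 0.463
grasp_force: 0.0
```

Emit:
{"api": "drive_tool", "payload": {"steps": [[40,0.01,0,0.3,0,0,0],[40,0.01,0,0.5,0,0,0],[40,0.01,0,0.563,0,0,0],[40,0.01,0,0.563,0,0,0],[40,0.01,0,0.563,0,0,0]]}}

```text
time_s: 16.95
position: [0.6368, 0.1819, 0.0319]
tcp_rot: [[0.029, 1.0, 0.004], [1.0, -0.029, 0.0], [0.0, 0.004, -1.0]]
force: [-0.3, 0.3, 0.0]
opening: 0.457
grasp_force: 0.0
```

Emit:
{"api": "drive_tool", "payload": {"steps": [[5,0,0,0,0,0,0],[5,0,0,0,0,0,0],[5,0,0,0,0,0,0],[5,0,0,0,0,0,0],[5,0,0,0,0,0,0]]}}

```text
time_s: 17.45
position: [0.6356, 0.1822, 0.0304]
tcp_rot: [[0.029, 1.0, 0.001], [1.0, -0.029, 0.0], [0.0, 0.001, -1.0]]
force: [-0.0, -0.0, 3.9]
opening: 0.216
grasp_force: 30.0
```

Emit:
{"api": "drive_tool", "payload": {"steps": [[5,0,0,-0.2,0,0,0],[5,0,0,-0.5,0,0,0],[5,0,0,-0.8,0,0,0],[5,0,0,-1,0,0,0],[5,0,0,-1,0,0,0]]}}

```text
time_s: 17.95
position: [0.6369, 0.1825, 0.1527]
tcp_rot: [[0.029, 1.0, 0.006], [1.0, -0.029, 0.001], [0.001, 0.006, -1.0]]
force: [0.8, -0.1, -4.2]
opening: 0.215
grasp_force: 30.0
```

Emit:
{"api": "drive_tool", "payload": {"steps": [[5,-0.4,-0.09,0,0,0,0],[5,-0.8,-0.18,0,0,0,0],[5,-0.8,-0.18,0,0,0,0]]}}

```text
time_s: 18.25
position: [0.6066, 0.0813, 0.1466]
tcp_rot: [[0.033, 0.999, -0.009], [0.999, -0.033, -0.003], [-0.003, -0.009, -1.0]]
force: [0.7, 0.6, -4.9]
opening: 0.217
grasp_force: 30.0
```

Emit:
{"api": "drive_tool", "payload": {"steps": [[5,-0.4,-0.09,0,0,0,0],[5,-0.8,-0.18,0,0,0,0],[5,-0.8,-0.18,0,0,0,0]]}}

```text
time_s: 18.55
position: [0.5834, -0.0137, 0.1472]
tcp_rot: [[0.034, 0.999, -0.006], [0.999, -0.034, -0.002], [-0.002, -0.006, -1.0]]
force: [0.0, 1.1, -4.7]
opening: 0.22
grasp_force: 30.0
```

Emit:
{"api": "drive_tool", "payload": {"steps": [[5,-0.4,-0.09,0,0,0,0],[5,-0.8,-0.18,0,0,0,0],[5,-0.8,-0.18,0,0,0,0]]}}

```text
time_s: 18.85
position: [0.5602, -0.109, 0.1478]
tcp_rot: [[0.034, 0.999, -0.003], [0.999, -0.034, -0.002], [-0.002, -0.003, -1.0]]
force: [-0.2, 0.1, -4.6]
opening: 0.221
grasp_force: 30.0
```

Emit:
{"api": "drive_tool", "payload": {"steps": [[5,-0.4,-0.09,0,0,0,0.0576],[5,-0.8,-0.18,0,0,0,0.0576],[5,-0.8,-0.18,0,0,0,0.0576],[5,-0.8,-0.18,0,0,0,0.0576],[5,-0.8,-0.18,0,0,0,0.0576],[5,-0.8,-0.18,0,0,0,0.0576]]}}

```text
time_s: 19.45
position: [0.5373, -0.1973, 0.149]
tcp_rot: [[0.113, 0.994, -0.002], [0.994, -0.113, 0.001], [0.001, -0.002, -1.0]]
force: [0.7, 0.9, -4.6]
opening: 0.217
grasp_force: 30.0
```

```bash
python3 - <<'E'
from m import *
c=cap('scene');cv2.imwrite('pics/s2.png',cv2.resize(c['color'][120:290,110:340],None,fx=3.4,fy=3.4,interpolation=cv2.INTER_CUBIC))
print(read_state()['position'],read_state()['opening'])
E
```

```text
[ 0.53752474 -0.1974612   0.14921621] 0.22006778488470408
```

View pics/s2.png

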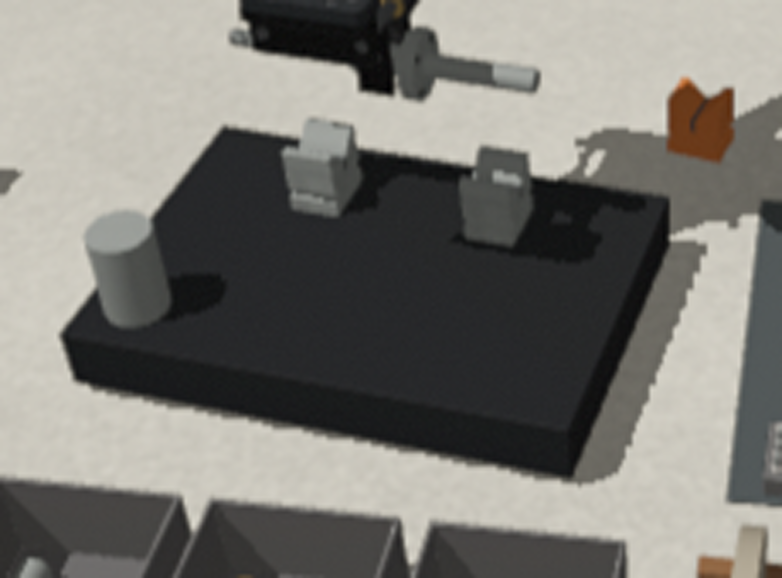

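The picture shows the arbor held and about parallel to the plate edge, flange at (418,65), above the two vees at (325,165) and (498,195). I'll lower it now.

Emit:
{"api": "drive_tool", "payload": {"steps": [[5,0,0,0.2,0,0,0],[5,0,0,0.4,0,0,0],[5,0,0,0.52,0,0,0],[5,0,0,0.52,0,0,0],[5,0,0,0.52,0,0,0],[5,0,0,0.52,0,0,0]]}}

```text
time_s: 20.1
position: [0.5386, -0.1993, 0.0884]
tcp_rot: [[0.114, 0.993, 0.002], [0.993, -0.114, -0.001], [-0.001, 0.002, -1.0]]
force: [0.5, 0.2, -3.4]
opening: 0.217
grasp_force: 30.0
```

Emit:
{"api": "drive_tool", "payload": {"steps": [[5,0,0,0.03,0,0,0],[5,0,0,0.06,0,0,0],[5,0,0,0.08,0,0,0],[5,0,0,0.08,0,0,0],[5,0,0,0.08,0,0,0]]}}

```text
time_s: 20.6
position: [0.5382, -0.1996, 0.0779]
tcp_rot: [[0.115, 0.993, 0.001], [0.993, -0.115, -0.001], [-0.0, 0.001, -1.0]]
force: [1.4, -0.7, -3.9]
opening: 0.223
grasp_force: 30.0
```

Emit:
{"api": "drive_tool", "payload": {"steps": [[5,0,0,0.008,0,0,0],[5,0,0,0.008,0,0,0],[5,0,0,0.008,0,0,0]]}}

```text
time_s: 20.9
position: [0.5385, -0.1997, 0.0775]
tcp_rot: [[0.115, 0.993, 0.002], [0.993, -0.115, -0.001], [-0.001, 0.002, -1.0]]
force: [3.2, 0.2, 1.8]
opening: 0.223
grasp_force: 30.0
```

Emit:
{"api": "drive_tool", "payload": {"steps": [[40,0,0,0,0,0,0],[40,0,0,0,0,0,0],[40,0,0,0,0,0,0],[40,0,0,-0.3,0,0,0],[40,0,0,-0.6,0,0,0],[60,0,0,-1,0,0,0],[60,0,0,-1,0,0,0],[60,0,0,-1,0,0,0]]}}

```text
time_s: 21.7
position: [0.5377, -0.1995, 0.1979]
tcp_rot: [[0.115, 0.993, 0.002], [0.993, -0.115, -0.001], [-0.001, 0.002, -1.0]]
force: [0.9, 0.0, -0.9]
opening: 0.639
grasp_force: 0.0
```

```bash
python3 - <<'E'
from m import *
for n in ('scene','side'):
    W=world(cap(n))
    m=(W[...,0]>.49)&(W[...,0]<.60)&(W[...,1]>-.34)&(W[...,1]<-.08)&(W[...,2]>.0955)&(W[...,2]<.13)
    p=W[m];print(n,len(p),p.min(0),p.max(0))
    for a in np.arange(-.29,-.09,.015):
        q=p[abs(p[:,1]-a)<.0075]
        if len(q)>2: print(round(a,3),len(q),(q[:,0].mean()*1e3).round(1),(np.percentile(q[:,2],90)*1e3).round(1))
E
```

```text
scene 557 [ 0.51272062 -0.29742609  0.09551217] [ 0.57060353 -0.10230601  0.11700762]
-0.29 20 529.6 98.3
-0.275 27 532.6 100.8
-0.26 40 535.6 101.2
-0.245 39 534.8 100.2
-0.23 38 536.9 99.8
-0.215 38 540.9 102.8
-0.2 42 542.7 102.4
-0.185 51 551.3 115.1
-0.17 99 545.7 114.1
-0.155 33 546.8 100.8
-0.14 44 548.0 100.8
-0.125 48 549.0 100.4
-0.11 37 551.0 100.7
side 740 [ 0.50771532 -0.29976885  0.09550369] [ 0.56337357 -0.10125213  0.11733418]
-0.29 27 523.8 99.1
-0.275 46 525.6 100.8
-0.26 64 527.7 100.8
-0.245 60 527.2 100.8
-0.23 46 529.2 101.3
-0.215 60 531.5 102.5
-0.2 55 533.0 103.0
-0.185 155 536.4 113.7
-0.17 57 528.5 115.0
-0.155 30 540.1 101.5
-0.14 45 541.5 100.9
-0.125 55 544.5 100.8
-0.11 31 542.7 100.6
-0.095 4 544.4 98.6
```

Emit:
{"api": "drive_tool", "payload": {"steps": [[60,0.833,-0.172,0,0,0,-0.0768],[60,0.833,-0.172,0,0,0,-0.0768],[60,0.833,-0.172,0,0,0,-0.0768],[60,0.833,-0.172,0,0,0,-0.0768]]}}

```text
time_s: 22.2
position: [0.5272, -0.096, 0.1951]
tcp_rot: [[-0.003, 1.0, -0.004], [1.0, 0.003, 0.001], [0.001, -0.004, -1.0]]
force: [0.6, 0.3, -0.1]
opening: 0.691
grasp_force: 0.0
```

Emit:
{"api": "drive_tool", "payload": {"steps": [[60,0.848,-0.075,0,0,0,0],[60,0.848,-0.075,0,0,0,0],[60,0.848,-0.075,0,0,0,0]]}}

```text
time_s: 22.5
position: [0.5176, 0.0077, 0.1956]
tcp_rot: [[-0.004, 1.0, -0.004], [1.0, 0.004, 0.002], [0.002, -0.004, -1.0]]
force: [0.1, -0.5, 0.2]
opening: 0.689
grasp_force: 0.0
```

Emit:
{"api": "drive_tool", "payload": {"steps": [[60,0.848,-0.075,0,0,0,0],[60,0.848,-0.075,0,0,0,0],[60,0.848,-0.075,0,0,0,0]]}}

```text
time_s: 22.8
position: [0.5097, 0.109, 0.1959]
tcp_rot: [[-0.004, 1.0, -0.002], [1.0, 0.004, 0.001], [0.001, -0.002, -1.0]]
force: [0.7, -1.1, -0.1]
opening: 0.689
grasp_force: 0.0
```

Emit:
{"api": "drive_tool", "payload": {"steps": [[60,0.848,-0.075,0,0,0,0],[60,0.848,-0.075,0,0,0,0],[60,0.848,-0.075,0,0,0,0]]}}

```text
time_s: 23.1
position: [0.5018, 0.2106, 0.1962]
tcp_rot: [[-0.004, 1.0, 0.0], [1.0, 0.004, 0.001], [0.001, 0.0, -1.0]]
force: [-0.0, -1.0, -1.0]
opening: 0.694
grasp_force: 0.0
```

Emit:
{"api": "drive_tool", "payload": {"steps": [[60,0.848,-0.075,0,0,0,0],[60,0.848,-0.075,0,0,0,0],[60,0.848,-0.075,0,0,0,0],[60,0.848,-0.075,0,0,0,0],[60,0.848,-0.075,0,0,0,0]]}}

```text
time_s: 23.6
position: [0.4932, 0.3072, 0.1961]
tcp_rot: [[0.002, 1.0, -0.001], [1.0, -0.002, -0.002], [-0.002, -0.001, -1.0]]
force: [-0.1, -0.3, 0.0]
opening: 0.693
grasp_force: 0.0
```

Emit:
{"api": "drive_tool", "payload": {"steps": [[60,0.012,0,0.4,0,0,0],[60,0.012,0,0.8,0,0,0],[60,0.012,0,1,0,0,0],[60,0.012,0,1,0,0,0]]}}

```text
time_s: 24.0
position: [0.4904, 0.3074, 0.0731]
tcp_rot: [[0.003, 1.0, -0.008], [1.0, -0.003, -0.004], [-0.004, -0.008, -1.0]]
force: [-0.4, -0.3, -0.4]
opening: 0.689
grasp_force: 0.0
```

Emit:
{"api": "drive_tool", "payload": {"steps": [[60,0,0,0.25,0,0,0],[60,0,0,0.41,0,0,0],[60,0,0,0.41,0,0,0],[60,0,0,0.41,0,0,0]]}}

```text
time_s: 24.4
position: [0.4939, 0.3103, 0.0289]
tcp_rot: [[0.001, 1.0, 0.002], [1.0, -0.001, 0.001], [0.001, 0.002, -1.0]]
force: [0.6, -0.6, -0.2]
opening: 0.691
grasp_force: 0.0
```

Emit:
{"api": "drive_tool", "payload": {"steps": [[30,0,0,0,0,0,0],[30,0,0,0,0,0,0],[30,0,0,0,0,0,0],[30,0,0,0,0,0,0],[30,0,0,0,0,0,0]]}}

```text
time_s: 24.9
position: [0.4932, 0.3112, 0.0285]
tcp_rot: [[-0.0, 1.0, 0.002], [1.0, 0.0, 0.001], [0.001, 0.002, -1.0]]
force: [-1.2, 0.1, 6.6]
opening: 0.456
grasp_force: 30.0
```

Emit:
{"api": "drive_tool", "payload": {"steps": [[30,0,0,-0.3,0,0,0],[30,0,0,-0.7,0,0,0],[30,0,0,-1,0,0,0],[30,0,0,-1,0,0,0]]}}

```text
time_s: 25.3
position: [0.4955, 0.3124, 0.1521]
tcp_rot: [[-0.0, 1.0, 0.009], [1.0, 0.0, 0.004], [0.004, 0.009, -1.0]]
force: [1.4, 0.8, -3.9]
opening: 0.458
grasp_force: 30.0
```

Emit:
{"api": "drive_tool", "payload": {"steps": [[30,0,0,-0.35,0,0,0],[30,0,0,-0.35,0,0,0],[30,-0.4,0.06,-0.35,0,0,0],[30,-0.818,0.123,-0.35,0,0,0],[30,-0.818,0.123,-0.35,0,0,0]]}}

```text
time_s: 25.8
position: [0.5065, 0.2074, 0.1868]
tcp_rot: [[0.005, 1.0, -0.005], [1.0, -0.005, -0.004], [-0.004, -0.005, -1.0]]
force: [-0.5, 0.4, -2.8]
opening: 0.455
grasp_force: 30.0
```

Emit:
{"api": "drive_tool", "payload": {"steps": [[30,-0.4,0.06,0,0,0,0],[30,-0.818,0.123,0,0,0,0],[30,-0.818,0.123,0,0,0,0]]}}

```text
time_s: 26.1
position: [0.5224, 0.1096, 0.1873]
tcp_rot: [[0.006, 1.0, -0.002], [1.0, -0.006, -0.003], [-0.003, -0.002, -1.0]]
force: [-0.3, 1.8, -3.3]
opening: 0.46
grasp_force: 30.0
```

Emit:
{"api": "drive_tool", "payload": {"steps": [[30,-0.4,0.06,0,0,0,0],[30,-0.818,0.123,0,0,0,0],[30,-0.818,0.123,0,0,0,0]]}}

```text
time_s: 26.4
position: [0.5381, 0.0116, 0.1878]
tcp_rot: [[0.006, 1.0, 0.0], [1.0, -0.006, -0.002], [-0.002, 0.0, -1.0]]
force: [-0.3, 1.4, -3.6]
opening: 0.458
grasp_force: 30.0
```

Emit:
{"api": "drive_tool", "payload": {"steps": [[30,-0.4,0.06,0,0,0,0.0768],[30,-0.818,0.123,0,0,0,0.0768],[30,-0.818,0.123,0,0,0,0.0768],[30,-0.818,0.123,0,0,0,0.0768],[30,-0.818,0.123,0,0,0,0.0768],[30,-0.818,0.123,0,0,0,0.0768]]}}

```text
time_s: 27.0
position: [0.5507, -0.0797, 0.1888]
tcp_rot: [[0.113, 0.994, -0.002], [0.994, -0.113, 0.001], [0.001, -0.002, -1.0]]
force: [-0.1, 0.4, -3.3]
opening: 0.456
grasp_force: 30.0
```

Emit:
{"api": "drive_tool", "payload": {"steps": [[30,0,0,0.3,0,0,0],[30,0,0,0.6,0,0,0],[30,0,0,0.85,0,0,0],[30,0,0,0.9,0,0,0],[30,0,0,0.9,0,0,0],[30,0,0,0.9,0,0,0],[30,0,0,0.9,0,0,0]]}}

```text
time_s: 27.7
position: [0.553, -0.0819, 0.0833]
tcp_rot: [[0.114, 0.993, 0.004], [0.993, -0.114, -0.001], [-0.001, 0.004, -1.0]]
force: [-0.5, 0.7, -3.4]
opening: 0.457
grasp_force: 30.0
```

```bash
python3 - <<'E'
from m import *
for n in ('scene','side'):
    c=cap(n);W=world(c)
    print(n,rect(W,.5,.6,-.12,-.03,.104,.118)); 
    R,_=cv2.Rodrigues(c['rvec']); q=R@np.array([.55,-.1,.09])+c['tvec'].ravel(); u,v=int(c['fx']*q[0]/q[2]+c['cx']),int(c['fy']*q[1]/q[2]+c['cy'])
    im=cv2.resize(c['color'][v-40:v+40,u-50:u+50],None,fx=4,fy=4,interpolation=cv2.INTER_CUBIC)
    A=im if n=='scene' else np.hstack([A,im])
cv2.imwrite('pics/stop.png',A)
E
```

```text
scene n10 c(582.2,-84.0) 18.5x3.0 @89.3 bbx [580.6 -93.2] [583.8 -74.7] mean [582.  -84.2 105.3]
side n192 c(548.4,-84.7) 25.3x63.1 @77.4 bbx [517.7 -97.3] [578.7 -65.8] mean [546.3 -88.9 112.4]
```

View pics/stop.png

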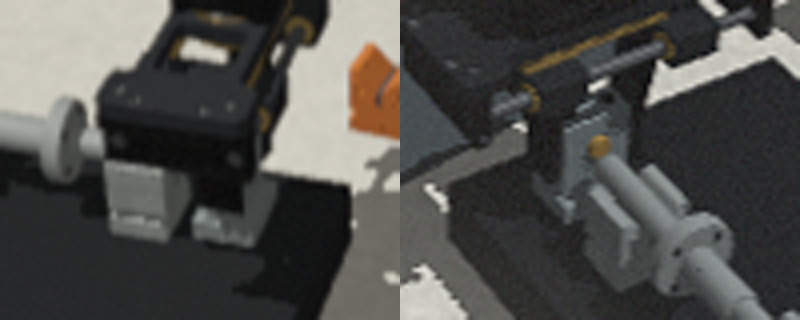

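The right-hand (side) view shows the brass button at (600,147) facing the arbor's end, still a little high. I'll finish lowering.

Emit:
{"api": "drive_tool", "payload": {"steps": [[30,0,0,0.02,0,0,0],[30,0,0,0.04,0,0,0],[30,0,0,0.05,0,0,0],[30,0,0,0.05,0,0,0],[30,0,0,0.055,0,0,0],[30,0,0,0.055,0,0,0]]}}

```text
time_s: 28.4
position: [0.5514, -0.0818, 0.0755]
tcp_rot: [[0.115, 0.993, -0.0], [0.993, -0.115, -0.0], [-0.0, -0.0, -1.0]]
force: [-2.4, 0.3, 3.6]
opening: 0.454
grasp_force: 30.0
```

Emit:
{"api": "drive_tool", "payload": {"steps": [[30,0,0,0.006,0,0,0],[30,0,0,0.006,0,0,0],[30,0,0,0.006,0,0,0]]}}

```text
time_s: 28.7
position: [0.5514, -0.0818, 0.0755]
tcp_rot: [[0.115, 0.993, 0.0], [0.993, -0.115, -0.0], [-0.0, 0.0, -1.0]]
force: [-3.3, 0.7, 8.3]
opening: 0.458
grasp_force: 30.0
```

Emit:
{"api": "drive_tool", "payload": {"steps": [[60,0,0,0,0,0,0],[60,0,0,0,0,0,0],[60,0,0,0,0,0,0],[60,0,0,-0.3,0,0,0],[60,0,0,-0.6,0,0,0],[60,0,0,-1,0,0,0],[60,0,0,-1,0,0,0],[60,0,0,-1,0,0,0]]}}

```text
time_s: 29.5
position: [0.5524, -0.082, 0.1954]
tcp_rot: [[0.115, 0.993, 0.003], [0.993, -0.115, -0.001], [-0.001, 0.003, -1.0]]
force: [-0.5, 0.3, -1.0]
opening: 0.689
grasp_force: 0.0
```

Emit:
{"api": "drive_tool", "payload": {"steps": [[60,0.665,-0.4125,0,0,0,-0.0768],[60,0.665,-0.4125,0,0,0,-0.0768],[60,0.665,-0.4125,0,0,0,-0.0768],[60,0.665,-0.4125,0,0,0,-0.0768]]}}

```text
time_s: 29.9
position: [0.5104, 0.0041, 0.1929]
tcp_rot: [[-0.002, 1.0, -0.003], [1.0, 0.002, 0.0], [0.0, -0.003, -1.0]]
force: [-0.2, -0.2, -0.9]
opening: 0.694
grasp_force: 0.0
```

Emit:
{"api": "drive_tool", "payload": {"steps": [[60,0.808,-0.428,0,0,0,0],[60,0.808,-0.428,0,0,0,0],[60,0.808,-0.428,0,0,0,0],[60,0.808,-0.428,0,0,0,0],[60,0.808,-0.428,0,0,0,0]]}}

```text
time_s: 30.4
position: [0.4618, 0.0991, 0.1941]
tcp_rot: [[0.001, 1.0, 0.001], [1.0, -0.001, -0.001], [-0.001, 0.001, -1.0]]
force: [-0.2, -0.7, 0.2]
opening: 0.69
grasp_force: 0.0
```

```bash
python3 - <<'E'
from m import *
c=cap('wrist');W=world(c)
print(read_state()['position'])
print(' stop',rect(world(cap('scene')),.5,.6,-.12,-.03,.104,.118))
print(' col ',rect(W,.44,.54,.11,.19,.125,.140)); print(' foot',rect(W,.46,.56,.11,.19,.03,.038))
R,_=cv2.Rodrigues(c['rvec']); q=R@np.array([.46,.153,.045])+c['tvec'].ravel(); u,v=int(c['fx']*q[0]/q[2]+c['cx']),int(c['fy']*q[1]/q[2]+c['cy'])
print(u,v); u0,v0=u-75,v-60
cv2.imwrite('pics/g.png',cv2.resize(c['color'][v0:v0+110,u0:u0+150],None,fx=5,fy=5,interpolation=cv2.INTER_CUBIC))
print(u0,v0)
E
```

```text
[0.46194037 0.09889416 0.19411592]
 stop n140 c(551.4,-82.2) 20.0x42.5 @84.6 bbx [529.4 -93.4] [572.9 -71.2] mean [554.4 -82.  109.7]
 col  n226 c(488.5,153.2) 11.5x11.3 @89.4 bbx [482.9 147.5] [494.1 159. ] mean [488.3 153.5 135.7]
 foot n647 c(488.9,152.9) 40.0x50.0 @88.7 bbx [464.3 132.9] [514.2 173.2] mean [487.9 154.   37.1]
313 140
238 80
```

View pics/g.png

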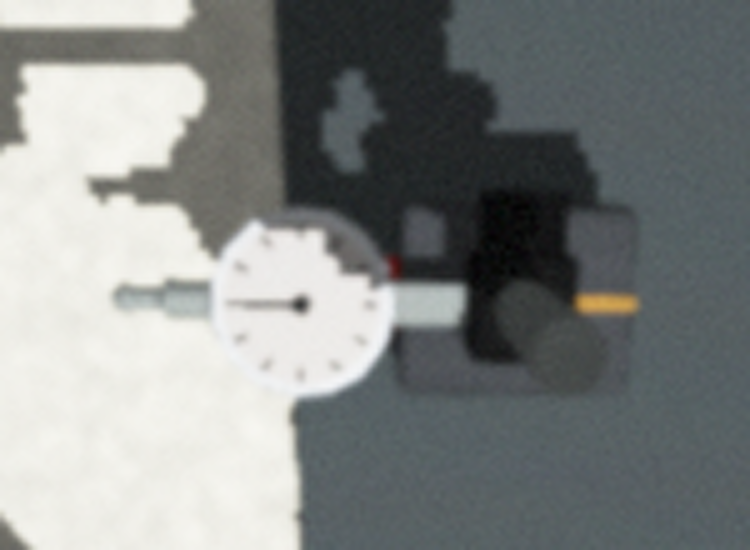

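```bash
python3 - <<'E'
from m import *
c=load('wrist')
for u,v,z in ((117,297,.045),(303,303,.054),(578,303,.038),(638,303,.038)): print(px(c,238+u/5,80+v/5,z))
E
```

```text
[405.12874668 153.87196687  45.        ]
[444.44619273 153.39994955  54.        ]
[502.32526818 151.98859751  38.        ]
[515.15817026 151.98211721  38.        ]
```

Emit:
{"api": "drive_tool", "payload": {"steps": [[40,0.445,0.225,0,0,0,0],[40,0.445,0.225,0,0,0,0],[40,0.445,0.225,0,0,0,0],[40,0.445,0.225,0,0,0,0],[40,0.445,0.225,0.3,0,0,0],[40,0.445,0.225,0.6,0,0,0],[40,0.445,0.225,0.92,0,0,0],[40,0.445,0.225,0.92,0,0,0]]}}

```text
time_s: 31.3
position: [0.4829, 0.1518, 0.0799]
tcp_rot: [[0.001, 1.0, -0.012], [1.0, -0.002, -0.001], [-0.001, -0.012, -1.0]]
force: [-1.0, 0.4, 0.6]
opening: 0.462
grasp_force: 0.0
```

Emit:
{"api": "drive_tool", "payload": {"steps": [[40,0,0,0,0,0,0],[40,0,0,0,0,0,0],[40,0,0,0,0,0,0]]}}

```text
time_s: 31.6
position: [0.4886, 0.1535, 0.0859]
tcp_rot: [[0.0, 1.0, 0.004], [1.0, -0.0, 0.0], [0.0, 0.004, -1.0]]
force: [-0.1, -0.4, -0.2]
opening: 0.458
grasp_force: 0.0
```

Emit:
{"api": "drive_tool", "payload": {"steps": [[3,0,0,0,0,0,0],[3,0,0,0,0,0,0],[3,0,0,0,0,0,0],[3,0,0,0,0,0,0],[3,0,0,0,0,0,0],[3,0,0,0,0,0,0]]}}

```text
time_s: 32.2
position: [0.4876, 0.1536, 0.0839]
tcp_rot: [[-0.0, 1.0, 0.001], [1.0, 0.0, 0.0], [0.0, 0.001, -1.0]]
force: [1.0, -0.6, 0.6]
opening: 0.129
grasp_force: 30.0
```

Emit:
{"api": "drive_tool", "payload": {"steps": [[3,0,0,-0.2,0,0,0],[3,0,0,-0.4,0,0,0],[3,0,0,-0.6,0,0,0],[3,0,0,-0.8,0,0,0],[3,0,0,-1,0,0,0],[3,0,0,-1,0,0,0]]}}

```text
time_s: 32.8
position: [0.4885, 0.1538, 0.2057]
tcp_rot: [[-0.0, 1.0, 0.005], [1.0, 0.0, 0.001], [0.001, 0.005, -1.0]]
force: [1.1, -0.0, -5.5]
opening: 0.129
grasp_force: 30.0
```

Emit:
{"api": "drive_tool", "payload": {"steps": [[3,-0.1,0.05,-0.2,0,0,0],[3,-0.3,0.15,-0.33,0,0,0],[3,-0.5,0.25,-0.33,0,0,0],[3,-0.719,0.364,-0.33,0,0,0],[3,-0.719,0.364,-0.33,0,0,0]]}}

```text
time_s: 33.3
position: [0.5322, 0.064, 0.2414]
tcp_rot: [[0.003, 1.0, -0.001], [1.0, -0.003, -0.002], [-0.002, -0.001, -1.0]]
force: [-0.3, 0.3, -5.7]
opening: 0.13
grasp_force: 30.0
```

Emit:
{"api": "drive_tool", "payload": {"steps": [[3,-0.25,0.12,0,0,0,0],[3,-0.5,0.25,0,0,0,0],[3,-0.719,0.364,0,0,0,0],[3,-0.719,0.364,0,0,0,0]]}}

```text
time_s: 33.7
position: [0.5759, -0.0223, 0.2412]
tcp_rot: [[0.003, 1.0, -0.001], [1.0, -0.003, -0.002], [-0.002, -0.001, -1.0]]
force: [0.3, 1.1, -4.3]
opening: 0.132
grasp_force: 30.0
```

Emit:
{"api": "drive_tool", "payload": {"steps": [[3,-0.25,0.12,0,0,0,0],[3,-0.5,0.25,0,0,0,0],[3,-0.719,0.364,0,0,0,0],[3,-0.719,0.364,0,0,0,0]]}}

```text
time_s: 34.1
position: [0.6194, -0.1085, 0.241]
tcp_rot: [[0.003, 1.0, -0.0], [1.0, -0.003, -0.002], [-0.002, -0.0, -1.0]]
force: [-0.4, 0.8, -6.1]
opening: 0.13
grasp_force: 30.0
```

Emit:
{"api": "drive_tool", "payload": {"steps": [[3,-0.25,0.12,0,0,0,0.02],[3,-0.5,0.25,0,0,0,0.04],[3,-0.719,0.364,0,0,0,0.0634],[3,-0.719,0.364,0,0,0,0.0634],[3,-0.719,0.364,0,0,0,0.0634],[3,-0.719,0.364,0,0,0,0.0634]]}}

```text
time_s: 34.7
position: [0.6604, -0.1895, 0.2415]
tcp_rot: [[0.094, 0.996, -0.004], [0.996, -0.094, 0.003], [0.002, -0.004, -1.0]]
force: [-0.4, -0.6, -6.3]
opening: 0.127
grasp_force: 30.0
```

Emit:
{"api": "drive_tool", "payload": {"steps": [[3,0,0.008,0.2,0,0,0],[3,0,0.008,0.4,0,0,0],[3,0,0.008,0.6,0,0,0],[3,0,0.008,0.77,0,0,0],[3,0,0.008,0.77,0,0,0],[3,0,0.008,0.77,0,0,0],[3,0,0.008,0.77,0,0,0]]}}

```text
time_s: 35.4
position: [0.6639, -0.1915, 0.1527]
tcp_rot: [[0.094, 0.996, 0.003], [0.996, -0.094, -0.001], [-0.001, 0.003, -1.0]]
force: [-0.6, -0.2, -4.5]
opening: 0.13
grasp_force: 30.0
```

```bash
python3 - <<'E'
from m import *
for n in ('scene','side'):
    c=cap(n)
    R,_=cv2.Rodrigues(c['rvec']); q=R@np.array([.60,-.18,.10])+c['tvec'].ravel(); u,v=int(c['fx']*q[0]/q[2]+c['cx']),int(c['fy']*q[1]/q[2]+c['cy'])
    print(n,u-50,v-50)
    im=cv2.resize(c['color'][v-50:v+50,u-50:u+50],None,fx=4,fy=4,interpolation=cv2.INTER_CUBIC)
    A=im if n=='scene' else np.hstack([A,im])
cv2.imwrite('pics/g2.png',A)
E
```

```text
scene 175 130
side 349 166
```

View pics/g2.png

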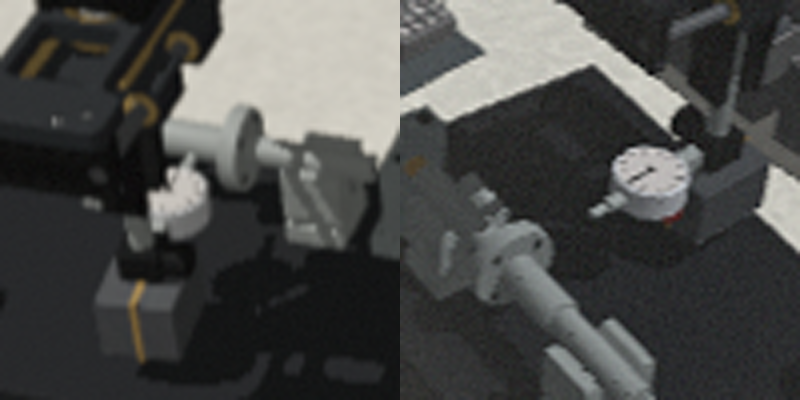

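In the side view the gauge tip at (596,211) points at the flange rim near (545,240). In the scene view the foot is still about 20 mm above the plate. I'll lower it onto the plate.

Emit:
{"api": "drive_tool", "payload": {"steps": [[3,0,0,0.06,0,0,0],[3,0,0,0.12,0,0,0],[3,0,0,0.15,0,0,0],[3,0,0,0.16,0,0,0],[3,0,0,0.16,0,0,0],[3,0,0,0.16,0,0,0]]}}

```text
time_s: 36.1
position: [0.6631, -0.1918, 0.1318]
tcp_rot: [[0.095, 0.995, 0.0], [0.995, -0.095, -0.0], [-0.0, 0.0, -1.0]]
force: [-0.1, -0.8, -5.3]
opening: 0.127
grasp_force: 30.0
```

Emit:
{"api": "drive_tool", "payload": {"steps": [[3,0,0,0.008,0,0,0],[3,0,0,0.008,0,0,0],[3,0,0,0.008,0,0,0]]}}

```text
time_s: 36.4
position: [0.6632, -0.1918, 0.1311]
tcp_rot: [[0.095, 0.995, 0.001], [0.995, -0.095, -0.0], [-0.0, 0.001, -1.0]]
force: [0.6, 0.4, -4.9]
opening: 0.129
grasp_force: 30.0
```

```bash
python3 - <<'E'
from m import *
for n in ('scene','side'):
    c=cap(n);W=world(c)
    print(n,'foot',rect(W,.61,.72,-.24,-.14,.081,.088),'\n dial',rect(W,.595,.645,-.22,-.15,.096,.106),'\n tip',rect(W,.57,.60,-.2,-.16,.086,.1))
    d=W[(W[...,0]>.535)&(W[...,0]<.6)&(W[...,1]>-.2)&(W[...,1]<-.155)&(W[...,2]>.103)]; print(' flange',d.min(0),d.max(0))
E
```

```text
scene foot n197 c(650.2,-188.9) 40.5x79.5 @85.4 bbx [ 611.5 -210.6] [ 690.2 -169.4] mean [ 674.2 -188.7   84.8] 
 dial n140 c(620.7,-185.4) 41.4x25.8 @14.0 bbx [ 600.5 -198.1] [ 643.8 -172.5] mean [ 622.3 -185.1  100.1] 
 tip n12 c(587.2,-189.7) 5.7x12.3 @83.2 bbx [ 580.7 -193.1] [ 593.3 -187.3] mean [ 587.7 -189.7   94.8]
 flange [ 0.53537749 -0.19996188  0.10300066] [ 0.59993806 -0.15512577  0.462596  ]
side foot n156 c(650.2,-193.5) 41.3x72.0 @83.1 bbx [ 612.3 -212.8] [ 686.7 -172.6] mean [ 656.4 -202.9   84.9] 
 dial n223 c(617.9,-189.6) 48.9x37.1 @29.4 bbx [ 595.8 -210.9] [ 644.7 -172.1] mean [ 614.7 -192.5  100.2] 
 tip n68 c(586.9,-189.7) 25.3x18.3 @1.3 bbx [ 574.3 -198.6] [ 599.7 -180.2] mean [ 592.  -191.6   94.4]
 flange [ 0.53503095 -0.19999218  0.10321692] [ 0.59986751 -0.15521554  0.5422098 ]
```

Emit:
{"api": "drive_tool", "payload": {"steps": [[3,0,0,0.006,0,0,0],[3,0,0,0.012,0,0,0],[3,0,0,0.012,0,0,0],[3,0,0,0.012,0,0,0]]}}

```text
time_s: 36.9
position: [0.6633, -0.1917, 0.131]
tcp_rot: [[0.095, 0.995, 0.001], [0.995, -0.095, -0.001], [-0.001, 0.002, -1.0]]
force: [-1.2, 1.2, 5.3]
opening: 0.13
grasp_force: 30.0
```

Emit:
{"api": "drive_tool", "payload": {"steps": [[30,0,0,0,0,0,0],[30,0,0,0,0,0,0],[30,0,0,0,0,0,0],[30,0,0,-0.3,0,0,0],[30,0,0,-0.6,0,0,0],[30,0,0,-1,0,0,0],[30,0,0,-1,0,0,0]]}}

```text
time_s: 37.6
position: [0.6673, -0.1936, 0.2577]
tcp_rot: [[0.095, 0.995, 0.015], [0.995, -0.095, -0.007], [-0.005, 0.015, -1.0]]
force: [0.4, -1.3, 1.3]
opening: 0.349
grasp_force: 0.0
```

Emit:
{"api": "drive_tool", "payload": {"steps": [[30,-0.53,-0.477,0,0,0,0],[30,-0.53,-0.477,0,0,0,0],[30,-0.53,-0.477,0,0,0,0],[30,-0.53,-0.477,0,0,0,0],[30,-0.53,-0.477,0,0,0,0],[30,-0.53,-0.477,0,0,0,0]]}}

```text
time_s: 38.2
position: [0.6007, -0.2487, 0.2492]
tcp_rot: [[0.094, 0.996, 0.0], [0.996, -0.094, 0.0], [0.0, 0.0, -1.0]]
force: [0.8, -0.1, -0.4]
opening: 0.344
grasp_force: 0.0
```

```bash
python3 - <<'E'
from m import *
c=cap('wrist');print(read_state()['position'])
cv2.imwrite('pics/f.png',cv2.resize(c['color'][0:240,140:460],None,fx=2.5,fy=2.5,interpolation=cv2.INTER_CUBIC))
W=world(c)
print('foot',rect(W,.63,.72,-.24,-.14,.081,.088),'\nstop',rect(W,.5,.6,-.12,-.03,.105,.118),'\nend',rect(W,.53,.57,-.14,-.09,.096,.103),'\nvA',rect(W,.52,.58,-.155,-.11,.092,.0965),'\nflange',rect(W,.5,.572,-.2,-.15,.103,.118),'\nplunger',rect(W,.572,.60,-.2,-.16,.086,.1))
E
```

```text
[ 0.60061233 -0.24864904  0.24917286]
foot n801 c(663.9,-192.2) 40.1x50.2 @89.7 bbx [ 638.7 -212.3] [ 689. -172.] mean [ 660.5 -191.7   84.4] 
stop n1145 c(551.6,-83.6) 20.9x40.3 @83.7 bbx [531.2 -95.9] [572.4 -71.2] mean [552.1 -84.3 109.5] 
end n648 c(547.9,-116.6) 46.9x38.0 @83.6 bbx [ 531.1 -140. ] [569.3 -91.3] mean [ 549.1 -116.6   98.6] 
vA n749 c(547.2,-132.2) 46.1x40.2 @83.0 bbx [ 525.7 -154.6] [ 568.9 -110.1] mean [ 547.9 -131.9   94.3] 
flange n411 c(541.4,-179.4) 13.7x39.1 @82.8 bbx [ 521.8 -186.2] [ 561.4 -170.6] mean [ 543.2 -177.6  111.2] 
plunger n126 c(589.6,-191.1) 7.5x20.4 @84.5 bbx [ 579.4 -195.5] [ 599.9 -187.5] mean [ 590.6 -191.3   94.3]
```

View pics/f.png

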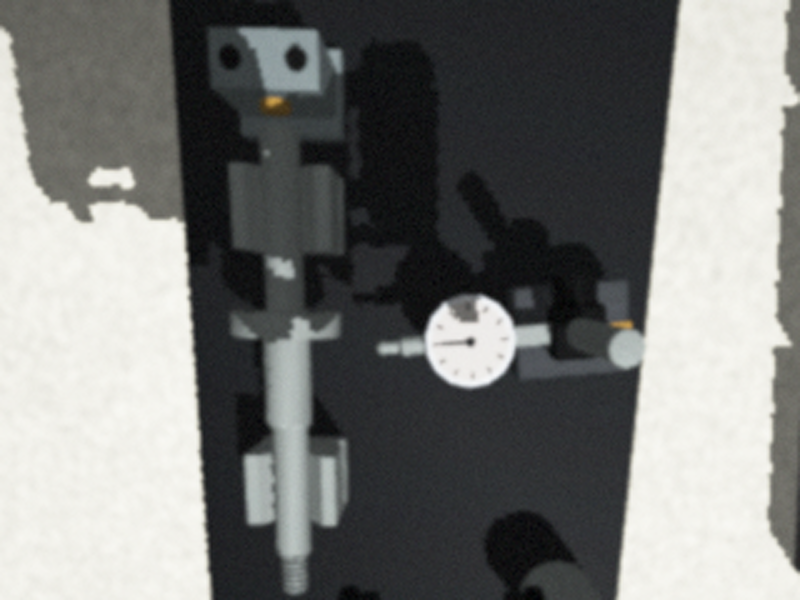

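The gauge's yaw looks off: tip at (380,348), foot stripe at (632,325). It isn't square to the arbor (which runs 280,110 → 293,590). I'll measure whether it slipped in the grip or at release.

```bash
python3 - <<'E'
from m import *
def yaw(a,b): d=b-a; return np.degrees(np.arctan2(d[1],d[0]))
c=load('side')  # just before release; and g2 pixels (same fixed camera)
t=px(c,349+196/4,166+211/4,.1137); d=px(c,349+248/4,166+170/4,.1227); print('held',t,d,yaw(t,d))
w=load('wrist')
f=lambda u,v,z: px(w,140+u/2.5,v/2.5,z)
t,d,s=f(379,349,.092),f(470,341,.101),f(632,325,.085); print('now',t,d,s,yaw(t,d),yaw(t,s))
print('flange',f(232,325,.0924),f(341,325,.0924)); print('arbor',yaw(f(293,590,.0924),f(281,135,.0924)))
c=cap('side'); R,_=cv2.Rodrigues(c['rvec']);
def at(n,c,p):
    q=R@np.array(p)+c['tvec'].ravel(); return c['fx']*q[0]/q[2]+c['cx'],c['fy']*q[1]/q[2]+c['cy']
u,v=map(int,at('side',c,[.60,-.19,.095])); print(u-50,v-50)
o=np.load('side.npz')
cv2.imwrite('pics/cmp.png',cv2.resize(c['color'][v-50:v+50,u-50:u+50],None,fx=5,fy=5,interpolation=cv2.INTER_CUBIC))
E
```

```text
held [ 581.72959767 -191.88132721  113.7       ] [ 615.45966697 -192.22156428  122.7       ] -0.5779261018229576
now [ 579.78212574 -192.46033961   92.        ] [ 618.5908523  -192.09267124  101.        ] [ 689.69255209 -193.10414641   85.        ] 0.5427958553802633 -0.335609566202612
flange [ 518.93019114 -176.68434554   92.4       ] [ 564.94893992 -181.00767719   92.4       ]
arbor 82.66838747976514
353 171
```

View pics/cmp.png

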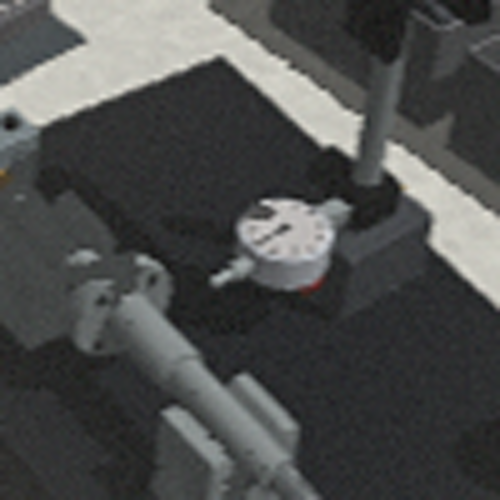

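The gauge hung at about −0.6° even in the grip, so the column slipped in yaw during the fast turn. Its position is right. I'll regrip, lift slightly and turn slowly in place.

Emit:
{"api": "drive_tool", "payload": {"steps": [[30,0.53,0.477,0,0,0,0],[30,0.53,0.477,0,0,0,0],[30,0.53,0.477,0,0,0,0],[30,0.53,0.477,0,0,0,0],[30,0.53,0.477,0,0,0,0],[30,0.53,0.477,0.3,0,0,0],[30,0.53,0.477,0.6,0,0,0],[30,0.53,0.477,0.8,0,0,0]]}}

```text
time_s: 39.1
position: [0.6608, -0.1924, 0.1512]
tcp_rot: [[0.097, 0.995, -0.003], [0.995, -0.097, 0.001], [0.001, -0.003, -1.0]]
force: [-0.5, 0.3, -0.1]
opening: 0.345
grasp_force: 0.0
```

Emit:
{"api": "drive_tool", "payload": {"steps": [[30,0,0,0.1,0,0,0],[30,0,0,0.19,0,0,0],[30,0,0,0.19,0,0,0],[3,0,0,0.19,0,0,0],[3,0,0,0.19,0,0,0],[3,0,0,0.19,0,0,0],[3,0,0,0.19,0,0,0],[3,0,0,0.19,0,0,0]]}}

```text
time_s: 39.9
position: [0.6633, -0.1918, 0.1319]
tcp_rot: [[0.095, 0.996, 0.001], [0.996, -0.095, -0.001], [-0.001, 0.001, -1.0]]
force: [-0.7, -0.2, 5.9]
opening: 0.132
grasp_force: 30.0
```

Emit:
{"api": "drive_tool", "payload": {"steps": [[3,0,0,-0.02,0,0,0],[3,0,0,-0.04,0,0,0],[3,0,0,-0.05,0,0,0],[3,0,0,-0.05,0,0,0],[3,0,0,-0.05,0,0,0]]}}

```text
time_s: 40.4
position: [0.6626, -0.1915, 0.1361]
tcp_rot: [[0.095, 0.995, -0.001], [0.995, -0.095, 0.0], [0.0, -0.001, -1.0]]
force: [0.4, -0.0, -5.7]
opening: 0.122
grasp_force: 30.0
```

Emit:
{"api": "drive_tool", "payload": {"steps": [[3,0,0,0,0,0,0.01],[3,0,0,0,0,0,0.02],[3,0,0,0,0,0,0.03],[3,0,0,0,0,0,0.04],[3,0,0,0,0,0,0.05],[3,0,0,0,0,0,0.06],[3,0,0,0,0,0,0.0756],[3,0,0,0,0,0,0.0756]]}}

```text
time_s: 41.2
position: [0.6629, -0.1916, 0.1366]
tcp_rot: [[0.208, 0.978, 0.0], [0.978, -0.208, -0.0], [-0.0, 0.0, -1.0]]
force: [-0.3, 0.2, -5.0]
opening: 0.131
grasp_force: 30.0
```

```bash
cat > y.py <<'E'
from m import *
# foot-top outline and stripe from scene cam, foot top height z
def foot(z,n='scene'):
    c=cap(n);W=world(c)
    m=(W[...,0]>.63)&(W[...,0]<.70)&(W[...,1]>-.235)&(W[...,1]<-.15)&(abs(W[...,2]-z)<.004)
    print(n,rect(W,.628,.72,-.24,-.14,z-.004,z+.004))
    b=c['color'].astype(int); o=(b[...,2]-b[...,0]>60)&(W[...,0]>.66)&(W[...,0]<.705)&(W[...,1]>-.22)&(W[...,1]<-.17)&(abs(W[...,2]-z)<.006)
    p=W[o]; print('stripe',len(p),p[:,:2].mean(0) if len(p) else '')
    # side panel: dial white centroid
    hz=z+.016
    d=(b.min(-1)>120)&(W[...,0]>.58)&(W[...,0]<.65)&(W[...,1]>-.22)&(W[...,1]<-.15)&(abs(W[...,2]-hz)<.004)
    p=W[d]; print('dial',len(p),p[:,:2].mean(0) if len(p) else '')
    q=W[(W[...,0]>.57)&(W[...,0]<.6)&(W[...,1]>-.21)&(W[...,1]<-.16)&(W[...,2]>z+.002)&(W[...,2]<z+.014)]
    print('plunger',len(q),q.mean(0) if len(q) else '')
E
python3 - <<'E'
from y import *
foot(.091);foot(.091,'side')
c=load('side');cv2.imwrite('pics/cmp2.png',cv2.resize(c['color'][171:271,353:453],None,fx=5,fy=5,interpolation=cv2.INTER_CUBIC))
E
```

```text
scene n205 c(658.2,-188.0) 41.1x63.5 @78.1 bbx [ 629.4 -213.7] [ 692.4 -167.8] mean [ 673.3 -189.    90.1]
stripe 7 [ 0.68292796 -0.19260729]
dial 137 [ 0.6221085  -0.18214572]
plunger 17 [ 0.5884919  -0.18123158  0.09912049]
side n157 c(660.5,-193.3) 42.1x50.8 @76.8 bbx [ 631.9 -213.6] [ 686.5 -169.7] mean [ 656.4 -201.5   89.9]
stripe 1 [ 0.68645344 -0.19387439]
dial 161 [ 0.61580048 -0.18722114]
plunger 65 [ 0.59204433 -0.18551531  0.09933866]
```

View pics/cmp2.png

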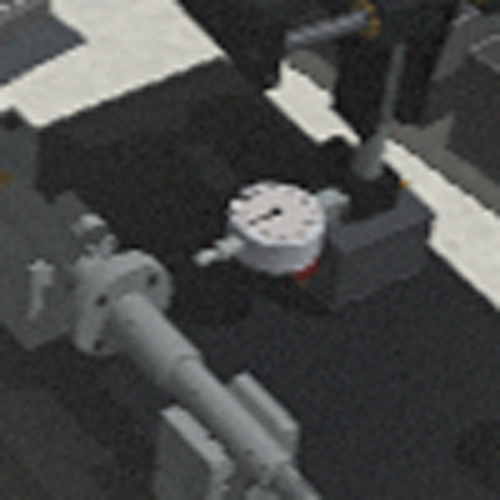

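```bash
python3 - <<'E'
from m import *
c=load('side')
a=px(c,353+215/5,171+280/5,.092);b=px(c,353+201/5,171+258/5,.097)
a2=px(c,353+283/5,171+227/5,.101);b2=px(c,353+272/5,171+210/5,.106)
print(a,b,'dyaw',np.degrees((b-a)[1]/-85),'dial',a2,b2,np.degrees((b2-a2)[1]/-45))
E
```

```text
[ 579.75785439 -191.5090846    92.        ] [ 579.9991831  -182.47282494   97.        ] dyaw -6.091053428530336 dial [ 615.54749609 -191.89752165  101.        ] [ 614.81225871 -185.5677873   106.        ] -8.059268086403748
```

Emit:
{"api": "drive_tool", "payload": {"steps": [[3,0,0,0.01,0,0,0],[3,0,0,0.02,0,0,0],[3,0,0,0.03,0,0,0],[3,0,0,0.037,0,0,0],[3,0,0,0.044,0,0,0],[3,0,0,0.044,0,0,0],[3,0,0,0.044,0,0,0]]}}

```text
time_s: 42.0
position: [0.6628, -0.1916, 0.1319]
tcp_rot: [[0.207, 0.978, 0.0], [0.978, -0.207, -0.0], [-0.0, 0.0, -1.0]]
force: [-1.5, 1.1, -0.5]
opening: 0.129
grasp_force: 30.0
```

Emit:
{"api": "drive_tool", "payload": {"steps": [[30,0,0,0,0,0,0],[30,0,0,0,0,0,0],[30,0,0,0,0,0,0],[30,0,0,-0.3,0,0,0],[30,0,0,-0.6,0,0,0],[30,0,0,-1,0,0,0],[30,0,0,-1,0,0,0],[30,0,0,-1,0,0,0]]}}

```text
time_s: 42.8
position: [0.664, -0.1921, 0.2537]
tcp_rot: [[0.207, 0.978, 0.005], [0.978, -0.207, -0.002], [-0.001, 0.005, -1.0]]
force: [-1.0, -0.1, -0.8]
opening: 0.344
grasp_force: 0.0
```

Emit:
{"api": "drive_tool", "payload": {"steps": [[30,-0.58,-0.41,0,0,0,0],[30,-0.58,-0.41,0,0,0,0],[30,-0.58,-0.41,0,0,0,0],[30,-0.58,-0.41,0,0,0,0],[30,-0.58,-0.41,0,0,0,0],[30,-0.58,-0.41,0,0,0,0]]}}

```text
time_s: 43.4
position: [0.6009, -0.2486, 0.2507]
tcp_rot: [[0.206, 0.979, -0.0], [0.979, -0.206, 0.001], [0.001, -0.001, -1.0]]
force: [-0.1, -0.1, -0.1]
opening: 0.344
grasp_force: 0.0
```

```bash
python3 - <<'E'
from m import *
c=cap('wrist');W=world(c)
cv2.imwrite('pics/f2.png',cv2.resize(c['color'][0:240,140:460],None,fx=2.5,fy=2.5,interpolation=cv2.INTER_CUBIC))
print('foot',rect(W,.63,.72,-.24,-.14,.081,.088),'\nstop',rect(W,.5,.6,-.12,-.03,.105,.118),'\nflange',rect(W,.5,.572,-.2,-.15,.103,.118),'\nplunger',rect(W,.572,.60,-.2,-.16,.086,.1))
E
```

```text
foot n810 c(663.4,-191.8) 39.9x50.4 @82.9 bbx [ 636.4 -214. ] [ 689.2 -169.7] mean [ 660.  -191.9   84.4] 
stop n1099 c(551.6,-84.0) 20.4x40.1 @83.3 bbx [531.2 -96.1] [572.4 -71.7] mean [552.1 -84.3 109.4] 
flange n397 c(541.5,-181.0) 17.5x39.5 @83.2 bbx [ 522.2 -189.7] [ 561.4 -170.6] mean [ 543.6 -177.6  111.2] 
plunger n126 c(589.8,-182.4) 7.4x21.6 @78.3 bbx [ 578.9 -187.9] [ 599.9 -178.9] mean [ 590.5 -182.8   94.2]
```

View pics/f2.png

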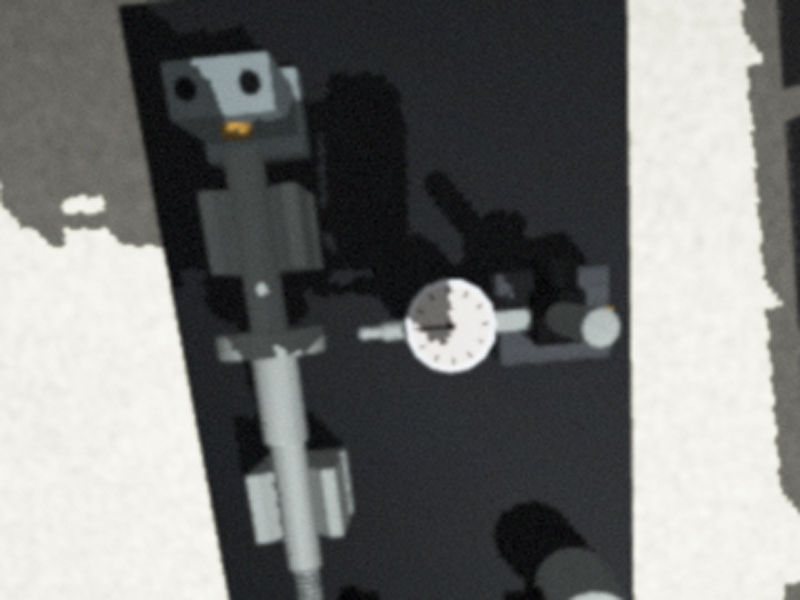

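```bash
python3 - <<'E'
from m import *
w=load('wrist'); f=lambda u,v,z: px(w,140+u/2.5,v/2.5,z)
t=f(359,335,.092); L,R=f(217,348,.0924),f(326,340,.0924); a,b=f(305,570,.0924),f(246,160,.0924)
n=lambda d:np.degrees(np.arctan2(d[1],d[0]))
print('tip',t,'flange',L,R,'gap',np.linalg.norm((t-R)[:2]),'arbor yaw',n(b-a)-90,'button',f(237,128,.092))
s=cap('side')['color'];
E
```

```text
tip [ 579.26302986 -182.88750598   92.        ] flange [ 518.24504679 -175.61774489   92.4       ] [ 564.96756434 -181.99548444   92.4       ] gap 14.323269066770925 arbor yaw -7.2751934782928345 button [550.90525849 -95.11543366  92.        ]
```

```bash
python3 -c "
from rig import order
print(order.hand_in())"
```

```text
the job is handed in; nothing more can be done
None
```

The job is done and handed in at about 43 s. The arbor lies level in both vees, thread to the right, with the stop button about 5 mm off its plain end and the gauge tip about 14–15 mm short of the flange rim. The gauge slipped round in the grip on its first placing, so I lifted it slightly and turned it square.

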